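# Weight down two glued repairs on a painted panel

### The arm

A 6-joint arm with a two-finger parallel gripper is mounted at the origin on the work surface. World frame = base frame: x ahead of the robot, y to its left, z up, the work surface at z = 0. Lengths are in m, angles in rad, forces in N, time in s.
With the tool pointing down it reaches from about 0.275 to 0.975 m from the base axis. Payload 8.4 kg.
Tool frame: the origin (TCP) lies between the finger pads; the fingertips stand 19 mm ahead of it and the grasp point (between the pads) is the TCP; x points along the fingers, y is the direction in which the jaws open and shut, and the axes are right-handed (so a half turn about x gives the same grasp; the last joint's range is limited). The gripper opens to 92 mm and grips with 3 to 60 N. Pads are 20 mm wide; open, the fingers measure 128 mm over their backs; the gripper's body (75 mm by 189 mm) begins 69 mm behind the grasp point.
Start: joints at [1.154, 0.353, 1.633, -0, 1.155, -0.002], TCP at [0.252, 0.572, 0.234] pointing down, gripper open.
Joint ranges: [-2.63, 2.63], [-0.92, 2.1], [0.06, 2.66], [-1.3, 4.44], [0, 2.69], [-3.02, 3.02]. Speed limits (rad/s): [2.22, 2.22, 2.79, 3.14, 3.14, 3.14].

### API

Orientations are given as a unit quaternion [x, y, z, w].
In Python, from workcell import * gives the robot as it stands. The module is installed in compiled form; this text tells all that it offers.
- The arm moves only by the tool move_arm, never from a script. Its argument "rows" is a list of rows, each an object of numbers: "gripper": the finger opening in cm, from 0 to 9.19; "x", "y", "z": the shift along the world's x, y, z in cm; "ax", "ay", "az": the turn, a rotation vector about the world's x, y, z in rad. A call has 1 to 5 rows; each row is the pose to reach, as a shift and turn from the pose commanded when the call began; what a row does not reach only later rows make up. A row lasts 1/12 s, in which the tool goes at most 41.7 mm and 7.16 degrees, less where a joint would pass 70% of its speed; a pose out of reach is approached as far as the arm can. A call with a gripper value outside its range is refused whole. The fingers move at their own pace and stop on an object; "force" is the grip in N (left out, the last holds). Time passes only in rows, so rows that repeat a pose let the fingers close. It gives the time, the measured TCP pose, the force and the opening at its end, in the units of the state.
- get_obs(): the state, without advancing time (a new reading comes with each control period).
- camera(name): name is "scene" or "side" or "wrist"; returns a dict with "color" (480x640x3 uint8, red, green, blue), "mtx" (3x3 intrinsics, pixels), "eye" and "orientation" of the camera in the world. Camera axes: x right, y up, looking along -z (the intrinsics and any distortion apply to the point x, -y, -z); pixel columns grow to the right and rows downward; lengths in m; the calibration is good to about 2 mm. A picture is of the moment at which its call begins. There is no depth.
- close_job(): hands the job in, once; it reports no verdict.
The state is a dict: "t": time; "joint_positions": joint angles; "joint_velocities": joint speeds; "joint_efforts": joint torques, N m; "eef_pos": TCP position; "tool_rot": TCP orientation; "ft_force": force on the tool from outside, world axes, zero at the start; "moment": the same for the moment, N m; "opening": finger opening in m.
Only numpy, scipy, OpenCV 4.12 (cv2) and the standard library are available. Lean on these libraries where they do the work, as an engineer would, in place of code of your own. Each camera call takes 0.05 s, during which the arm holds its last target.

### The job

Press the two freshly glued repairs on the painted panel. On the rectangular repair stack the cork pad, then the plywood board, then the steel block weight, each centred on the one below and lined up with the repair's long side; on the round repair stack the red rubber disc, then the brass weight, both centred. All must lie flat. Lower the weights gently and never drop them, never let a bare metal weight touch the paint, and leave the glue jar and the pigment cup where they stand.

Things in the scene. Friction and masses are not known exactly. Their poses are not given: they have to be found in the camera images.
- panel: painted wooden panel lying flat on the table, dark blue with red and cream borders and small flowers: 240 mm along its x, 270 mm along its y, 20 mm thick, flat on top; fixed, does not move. Origin: centre of its underside; z up.
- rect_repair: rectangular cream-coloured filled repair on top of the panel, 60 mm along its x by 40 mm along its y, about 1 mm thick and of no consequence for contact (what is put on it rests at the height of the panel's top). Fixed to the panel. Origin: its centre, at the height of the panel's top (20 mm above the table); z up.
- round_repair: round cream-coloured filled repair on top of the panel, 40 mm in diameter, about 1 mm thick and of no consequence for contact (what is put on it rests at the height of the panel's top). Fixed to the panel. Origin: its centre, at the height of the panel's top (20 mm above the table); z up.
- cork_pad: dark brown cork pad, loose, a flat slab 76 mm along its x, 56 mm along its y, 20 mm thick, about 30 g, rigid. Lies flat on the table. Origin: centre of its underside; z up.
- plywood_board: small pale plywood board with dark ply lines round its edges, loose, 76 mm along its x, 56 mm along its y, 18 mm thick, about 55 g. Lies flat on the table. Origin: centre of its underside; z up.
- steel_weight: grey steel block weight, loose, 60 mm along its x, 46 mm along its y, 34 mm high, with a small black knob (20 mm in diameter) on a thin neck in the middle of its top; 48 mm high with the knob; about 0.65 kg. Stands upright on the table. Origin: centre of its underside; z up.
- rubber_disc: red rubber disc, loose, 52 mm in diameter, 20 mm thick, about 45 g, rigid. Lies flat on the table. Origin: centre of its underside; z up.
- brass_weight: round brass weight, loose, a cylinder 40 mm in diameter up to 38 mm height, then a neck and a knob 22 mm in diameter on top; 56 mm high in all; about 0.42 kg. Stands upright on the table. Origin: centre of its underside; z up.
- glue_jar: amber glass glue jar with a white lid, 54 mm in diameter, 75 mm high, loose bystander: leave it alone. Origin: centre of its underside; z up.
- pigment_cup: blue ceramic cup without a handle, 66 mm across the rim, 55 mm high, loose bystander: leave it alone. Origin: centre of its underside; z up.
Mind the look-alikes: they are no part of the job. Leave any blue or turquoise look-alike of the plywood_board alone.

How it is judged:
By the outcome, as a careful person would: the job done as asked, in the order asked, and still so for the second after the job is handed in, with the robot touching nothing.
It also fails if it takes over 128 s, if anything falls off the work surface, if the arm or the gripper's body presses on something with over 40 N, if the wrist force passes 120 N, or if a joint passes its speed limit or range.

## Working session

There is one attempt and no reset: what is moved stays moved. The work goes in short steps, Python scripts to look and compute and a tool call to move; the robot and the scene stay as the last step left them, time stands still between calls to the robot, and variables do not carry over. Pictures are saved under pics/ and viewed, and the job is handed in when it is done.

Besides the shell and the picture viewer there is one more tool, called after ">>>" as name([rows], argument=value, ...), one row to a line, values as JSON. move_arm: Moves the arm, as the interface text tells. Its arguments: {"type":"object","properties":{"rows":{"type":"array","items":{"type":"object","properties":{"gripper":{"type":"number"},"x":{"type":"number"},"y":{"type":"number"},"z":{"type":"number"},"ax":{"type":"number"},"ay":{"type":"number"},"az":{"type":"number"}}}},"force":{"type":"number"}},"required":["rows"]}

```bash
ls; mkdir -p pics
python3 - <<'E'
from workcell import *
import cv2
o=get_obs();print({k:o[k] for k in('t','eef_pos','tool_rot','ft_force','opening')})
for n in("scene","side","wrist"):
    c=camera(n);cv2.imwrite(f"pics/{n}0.png",c["color"][:,:,::-1]);print(n,c["mtx"],c["eye"],c["orientation"],[k for k in c])
E
```

```text
pics
{'t': 0.0, 'eef_pos': array([0.25170392, 0.57156434, 0.23287338]), 'tool_rot': array([ 0.14513289,  0.69205055, -0.14607989,  0.69185486]), 'ft_force': array([-0.8047557 , -0.72406291,  0.24935707]), 'opening': 0.09161521501278655}
scene [[485.37732006   0.         313.7748957 ]
 [  0.         485.37732006 241.77936886]
 [  0.           0.           1.        ]] [ 1.26212419 -0.60395849  0.79914244] [0.39879877 0.1812346  0.35298826 0.82674836] ['color', 'mtx', 'eye', 'orientation']
side [[452.90542643   0.         323.55494361]
 [  0.         452.90542643 244.05433868]
 [  0.           0.           1.        ]] [ 0.25994928 -0.49886986  0.77246761] [ 0.32148437 -0.08808509 -0.22714106  0.91503866] ['color', 'mtx', 'eye', 'orientation']
wrist [[430.99289156   0.         324.19381   ]
 [  0.         430.99289156 251.87162015]
 [  0.           0.           1.        ]] [0.17555059 0.60687059 0.3842819 ] [-0.12526178 -0.08138128  0.54062425  0.82789613] ['color', 'mtx', 'eye', 'orientation']
```

View pics/scene0.png

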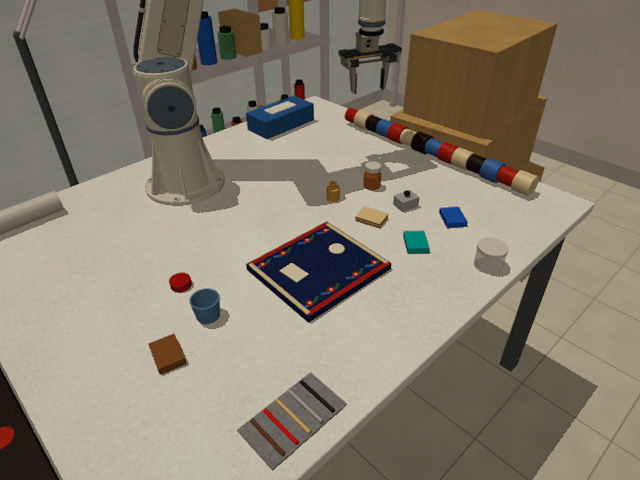

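View pics/side0.png

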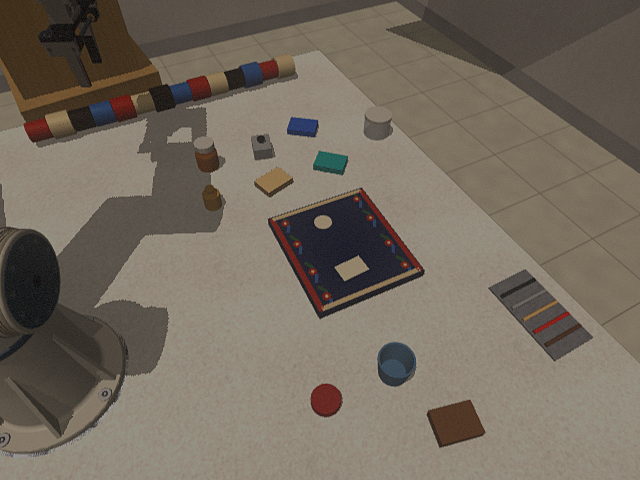

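View pics/wrist0.png

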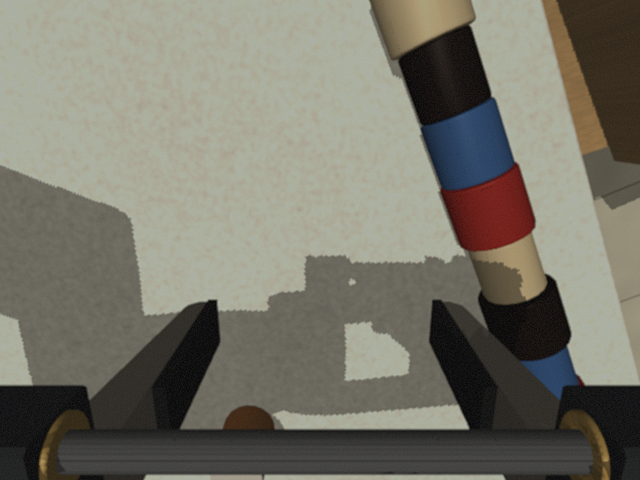

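```bash
cat > h.py <<'E'
from workcell import *
import cv2, numpy as np
from scipy.spatial.transform import Rotation as R
def ray(c,px):
    px=np.atleast_2d(px).astype(float); K=c["mtx"]
    d=np.c_[(px[:,0]-K[0,2])/K[0,0],-(px[:,1]-K[1,2])/K[1,1],-np.ones(len(px))]
    return R.from_quat(c["orientation"]).apply(d)
def onp(c,px,z):
    d=ray(c,px); e=np.array(c["eye"]); return e+d*((z-e[2])/d[:,2])[:,None]
def proj(c,P):
    p=R.from_quat(c["orientation"]).inv().apply(np.atleast_2d(P)-c["eye"]);K=c["mtx"]
    return np.c_[K[0,0]*p[:,0]/-p[:,2]+K[0,2],K[1,1]*-p[:,1]/-p[:,2]+K[1,2]]
def crop(c,x,y,w,h,s,name):
    im=c["color"][y:y+h,x:x+w,::-1]; cv2.imwrite("pics/"+name,cv2.resize(im,None,fx=s,fy=s,interpolation=cv2.INTER_CUBIC))
E
python3 - <<'E'
from h import *
s=camera("side");c=camera("scene")
crop(s,180,100,220,120,3.6,"c1.png")
crop(s,250,170,190,160,3.7,"c2.png")
crop(s,290,330,210,130,3.8,"c3.png")
for n,c_,pts in(("side",s,[(274,180),(262,145),(326,398),(456,421),(212,205),(323,222),(351,268),(396,360),(205,165)]),("scene",c,[(372,216),(406,200),(180,281),(167,352),(333,198),(337,249),(294,273),(206,305),(372,182)])):
    for p,q in zip(pts,onp(c_,pts,.02)):print(n,p,q.round(3))
E
```

```text
side (274, 180) [0.545 0.261 0.02 ]
side (262, 145) [0.572 0.395 0.02 ]
side (326, 398) [ 0.404 -0.263  0.02 ]
side (456, 421) [ 0.574 -0.395  0.02 ]
side (212, 205) [0.385 0.25  0.02 ]
side (323, 222) [0.586 0.088 0.02 ]
side (351, 268) [ 0.577 -0.05   0.02 ]
side (396, 360) [ 0.546 -0.261  0.02 ]
side (205, 165) [0.416 0.388 0.02 ]
scene (372, 216) [0.556 0.263 0.02 ]
scene (406, 200) [0.572 0.394 0.02 ]
scene (180, 281) [ 0.414 -0.262  0.02 ]
scene (167, 352) [ 0.583 -0.394  0.02 ]
scene (333, 198) [0.415 0.251 0.02 ]
scene (337, 249) [0.591 0.09  0.02 ]
scene (294, 273) [ 0.583 -0.05   0.02 ]
scene (206, 305) [ 0.525 -0.262  0.02 ]
scene (372, 182) [0.436 0.4   0.02 ]
```

View pics/c1.png

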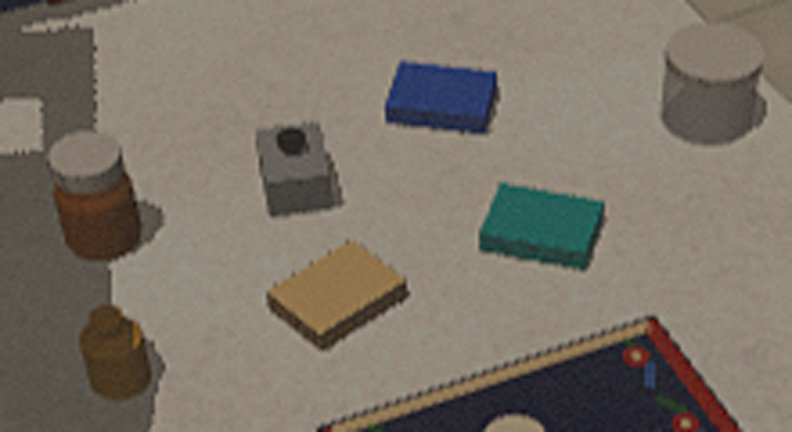

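View pics/c2.png

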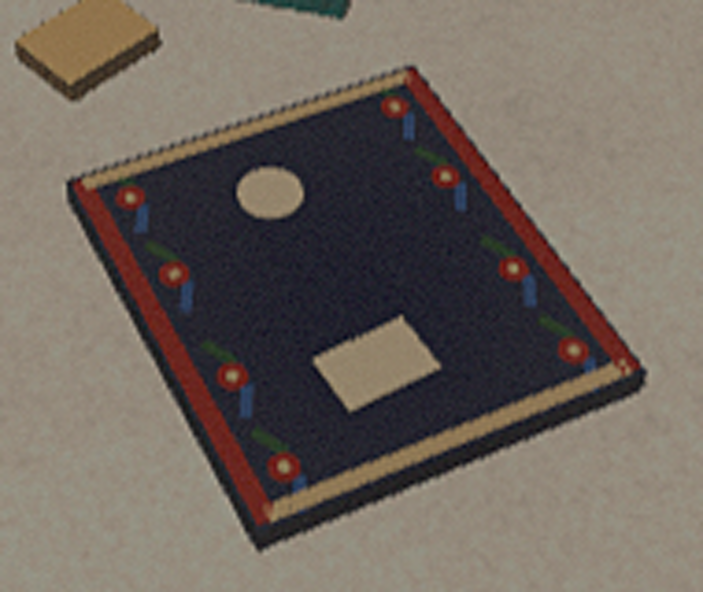

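View pics/c3.png

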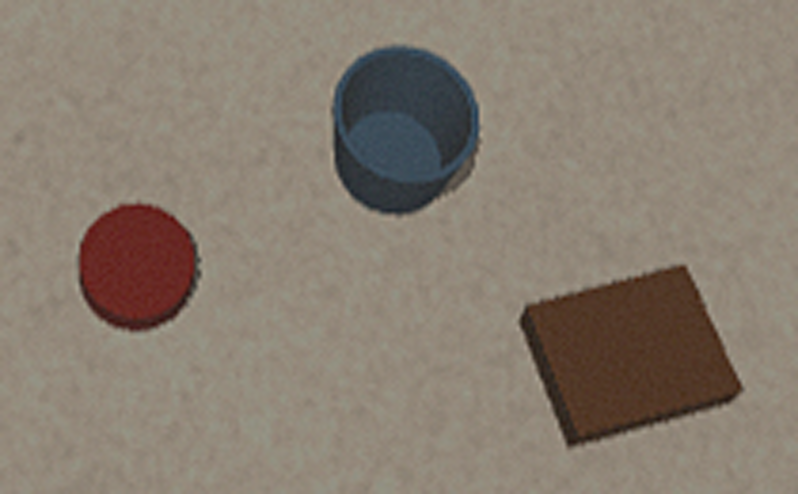

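```bash
cat >> h.py <<'E'
def topmask(c,box,f,otsu=True):
    x,y,w,h=box; im=cv2.GaussianBlur(c["color"],(3,3),0)[y:y+h,x:x+w]
    hsv=cv2.cvtColor(im,cv2.COLOR_RGB2HSV).astype(int); m=f(hsv[...,0],hsv[...,1],hsv[...,2])
    if otsu:
        v=hsv[...,2][m].astype(np.uint8).reshape(-1,1); t,_=cv2.threshold(v,0,255,cv2.THRESH_OTSU); m=m&(hsv[...,2]>t)
    m=cv2.morphologyEx(m.astype(np.uint8),cv2.MORPH_OPEN,np.ones((3,3)))
    cs,_=cv2.findContours(m,cv2.RETR_EXTERNAL,cv2.CHAIN_APPROX_NONE); k=max(cs,key=cv2.contourArea)
    return k[:,0,:]+np.array([x,y])
def top(c,box,f,z,otsu=True,scale=1e4):
    k=topmask(c,box,f,otsu); P=onp(c,cv2.convexHull(k)[:,0,:],z)[:,:2]
    Q=((P-[.5,0])*scale).astype(np.float32); r=cv2.minAreaRect(Q)
    b=cv2.boxPoints(r); e=b[1]-b[0]; g=b[2]-b[1]; L=e if np.hypot(*e)>np.hypot(*g) else g
    m=cv2.moments(cv2.convexHull(Q)); 
    return np.array([m['m10']/m['m00'],m['m01']/m['m00']])/scale+[.5,0], np.array(r[0])/scale+[.5,0], sorted(np.array(r[1])/scale*1e3), np.degrees(np.arctan2(L[1],L[0]))%180
E
cat > m.py <<'E'
from h import *
s=camera("side");c=camera("scene")
ply=lambda H,S,V:(S>95)&(H>8)&(H<30)
brown=lambda H,S,V:(S>105)&(H<20)
red=lambda H,S,V:(S>140)&((H<8)|(H>172))
cream=lambda H,S,V:(V>90)
brass=lambda H,S,V:(S>130)&(H>8)&(H<32)
steel=lambda H,S,V:(S<40)
T=[("ply",ply,.018,(245,160,55,40),(350,200,42,32),1),
("cork",brown,.02,(415,390,85,65),(140,325,55,55),1),
("disc",red,.02,(305,375,45,50),(160,265,40,35),1),
("rect",cream,.02,(330,252,44,30),(276,258,36,30),0),
("round",cream,.02,(310,212,27,20),(325,240,22,18),0)]
for n,f,z,bs,bc,o in T:
    for v,cam,b in(("side",s,bs),("scene",c,bc)):
        r=top(cam,b,f,z,o); print(n,v,r[0].round(4),r[1].round(4),np.round(r[2],1),round(r[3],1))
# panel red/cream check & knobs
crop(s,240,125,45,40,14,"st_s.png");crop(c,385,182,45,35,14,"st_c.png");crop(s,195,178,35,40,14,"br_s.png");crop(c,318,175,32,35,14,"br_c.png")
E
python3 m.py
python3 - <<'E'
import cv2,numpy as np
L=[cv2.resize(cv2.imread(f'pics/{n}.png'),(400,300)) for n in('st_s','st_c','br_s','br_c')]
cv2.imwrite('pics/k.png',np.vstack([np.hstack(L[:2]),np.hstack(L[2:])]))
E
```

```text
ply side [0.5448 0.2671] [0.5447 0.267 ] [54.3 74.6] 16.5
ply scene [0.5495 0.2688] [0.5494 0.269 ] [52.1 72.8] 14.4
cork side [ 0.5738 -0.3951] [ 0.5739 -0.395 ] [53.9 74. ] 166.1
cork scene [ 0.578 -0.393] [ 0.5777 -0.393 ] [55.  74.3] 166.1
disc side [ 0.4037 -0.2624] [ 0.4044 -0.2622] [47.1 47.4] 62.2
disc scene [ 0.4079 -0.2608] [ 0.4077 -0.2609] [45.8 46.7] 45.6
rect side [ 0.5782 -0.0492] [ 0.5783 -0.0493] [40.9 60.1] 1.8
rect scene [ 0.5791 -0.0473] [ 0.579  -0.0477] [42.9 62.7] 1.5
round side [0.5856 0.0895] [0.5858 0.0898] [37.9 38.8] 62.6
round scene [0.5862 0.0913] [0.5868 0.092 ] [38.5 40.9] 135.4
```

View pics/k.png

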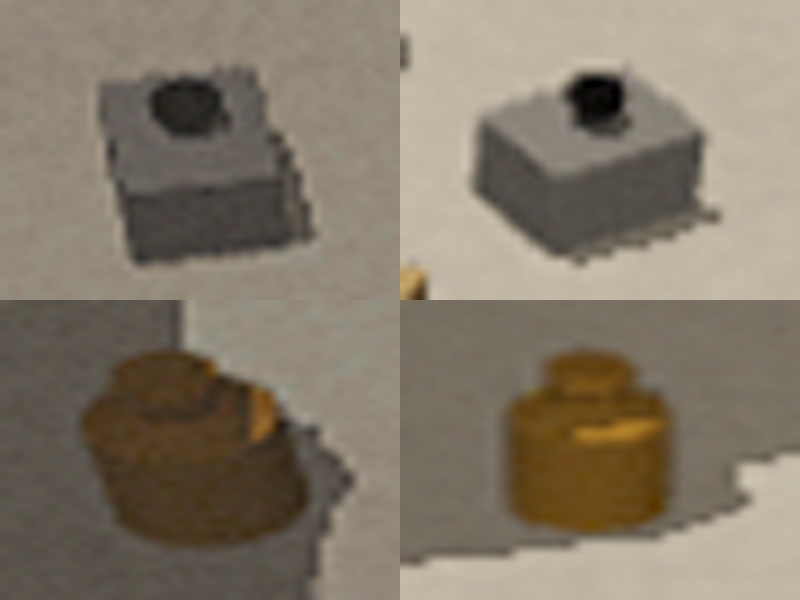

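Run:
```python
from h import *
s=camera("side");c=camera("scene");o=get_obs()
print(R.from_quat(o["tool_rot"]).as_matrix().round(3))
T=R.from_quat(o["tool_rot"]);w=camera("wrist")
print("cam in tool",T.inv().apply(w["eye"]-o["eef_pos"]),(T.inv()*R.from_quat(w["orientation"])).as_matrix().round(3))
p=onp(s,[(251,135.7),(269,134.1),(272.1,148.7),(253.7,150.6)],.034);print(p.round(4),p.mean(0))
q=onp(c,[(393.8,196.2),(402.2,202.8),(418.7,197.4)],.034);print(q.round(4),(q[0]+q[2])/2)
def tri(a,b):
    A=[];B=[]
    for cam,px in((s,a),(c,b)):
        d=ray(cam,px)[0];d/=np.linalg.norm(d);M=np.eye(3)-np.outer(d,d);A.append(M);B.append(M@cam["eye"])
    return np.linalg.solve(sum(A),sum(B))
print("knob steel",tri((240+188/8.89,125+105/7.5),(385+196/8.89,182+98/8.57)))
print("brass base-sil", onp(s,[(195+190/400*35,178+(475-300)/7.5)],.015), onp(c,[(318+188/400*32,175+(475-300)/300*35)],.015))
print("brass knob",tri((195+165/400*35,178+75/7.5),(318+190/400*32,175+75/300*35)))
# jar, cup rough: rim
print("jar",onp(s,[(204,147)],.07),onp(c,[(372,170)],.07)," cup",onp(s,[(396,360)],.04))
```

```text
[[-0.     0.403  0.915]
 [-0.     0.915 -0.403]
 [-1.    -0.     0.   ]]
cam in tool [-0.15132444  0.00137935 -0.08392116] [[-0.     0.295 -0.955]
 [ 1.    -0.001 -0.001]
 [-0.001 -0.955 -0.295]]
[[0.5554 0.4263 0.034 ]
 [0.5994 0.4112 0.034 ]
 [0.5825 0.3538 0.034 ]
 [0.5386 0.368  0.034 ]] [0.56896728 0.38981638 0.034     ]
[[0.5472 0.3673 0.034 ]
 [0.5859 0.3573 0.034 ]
 [0.6015 0.4128 0.034 ]] [0.57435939 0.39007004 0.034     ]
knob steel [0.57113475 0.39613463 0.04013367]
brass base-sil [[0.38927536 0.2668796  0.015     ]] [[0.39949287 0.26697698 0.015     ]]
brass knob [0.39302971 0.27388774 0.04977958]
jar [[0.42445983 0.39222264 0.07      ]] [[0.4429182  0.38788083 0.07      ]]  cup [[ 0.53870634 -0.26720656  0.04      ]]
```

>>> move_arm([
  {"x":1.3,"y":-3.8,"az":0.04,"gripper":9.19},
  {"x":2.6,"y":-7.6,"az":0.08,"gripper":9.19},
  {"x":3.9,"y":-11.4,"az":0.12,"gripper":9.19},
  {"x":5.2,"y":-15.2,"az":0.16,"gripper":9.19},
  {"x":6.5,"y":-19,"az":0.17,"gripper":9.19},
])

```text
invalid input
```

>>> move_arm([
  {"x":1.3,"y":-3.8},
  {"x":2.6,"y":-7.6},
  {"x":3.9,"y":-11.4},
  {"x":5.2,"y":-15.2},
  {"x":6.5,"y":-19},
])

```text
invalid input
```

>>> move_arm([
  {"x":1.3,"y":-3.8},
  {"x":2.6,"y":-7.6},
  {"x":3.9,"y":-11.4},
  {"x":5.2,"y":-15.2},
  {"x":6.5,"y":-19},
])

```text
invalid input
```

Run:
```python
from h import *
o=get_obs();print(o["t"],o["eef_pos"],R.from_quat(o["tool_rot"]).as_matrix().round(3),o["joint_positions"].round(2))
w=camera("wrist");cv2.imwrite("pics/w1.png",w["color"][:,:,::-1])
```

```text
0.5 [0.2518649  0.57198044 0.23354179] [[-0.     0.403  0.915]
 [-0.     0.915 -0.403]
 [-1.    -0.    -0.   ]] [ 1.15  0.35  1.63  0.    1.16 -0.  ]
```

View pics/w1.png

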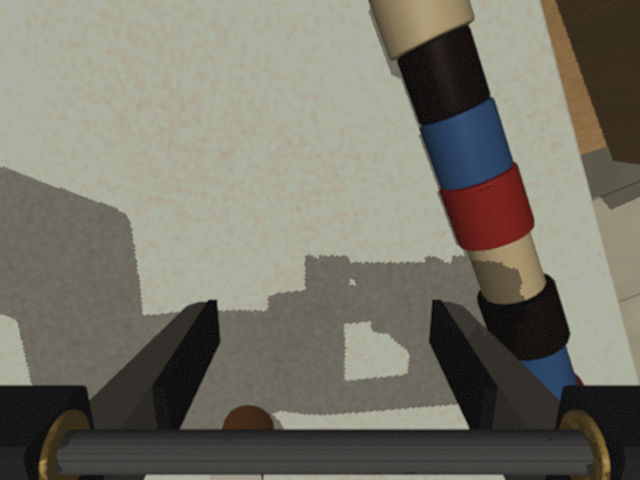

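>>> move_arm([
  {"x":1.3,"y":-3.8,"z":0,"ax":0,"ay":0,"az":0.04,"gripper":9.19},
  {"x":2.6,"y":-7.6,"z":0,"ax":0,"ay":0,"az":0.08,"gripper":9.19},
  {"x":3.9,"y":-11.4,"z":0,"ax":0,"ay":0,"az":0.12,"gripper":9.19},
  {"x":5.2,"y":-15.2,"z":0,"ax":0,"ay":0,"az":0.16,"gripper":9.19},
  {"x":6.5,"y":-19,"z":0,"ax":0,"ay":0,"az":0.17,"gripper":9.19},
])

```text
t: 0.97
eef_pos: [0.317, 0.3803, 0.2336]
tool_rot: [0.085, 0.702, -0.085, 0.702]
ft_force: [0.8, 1.1, 0.3]
opening: 0.0919
```

>>> move_arm([
  {"x":6.5,"y":-19,"z":0,"ax":0,"ay":0,"az":0,"gripper":9.19},
  {"x":6.5,"y":-19,"z":0,"ax":0,"ay":0,"az":0,"gripper":9.19},
  {"x":6.5,"y":-19,"z":0,"ax":0,"ay":0,"az":0,"gripper":9.19},
  {"x":6.5,"y":-19,"z":0,"ax":0,"ay":0,"az":0,"gripper":9.19},
  {"x":6.5,"y":-19,"z":0,"ax":0,"ay":0,"az":0,"gripper":9.19},
])

```text
t: 1.38
eef_pos: [0.3821, 0.1896, 0.2339]
tool_rot: [0.086, 0.702, -0.086, 0.702]
ft_force: [0.8, 0.4, 0.2]
opening: 0.092
```

>>> move_arm([
  {"x":6.5,"y":-19,"z":0,"ax":0,"ay":0,"az":0,"gripper":9.19},
  {"x":6.5,"y":-19,"z":0,"ax":0,"ay":0,"az":0,"gripper":9.19},
  {"x":6.5,"y":-19,"z":0,"ax":0,"ay":0,"az":0,"gripper":9.19},
  {"x":6.5,"y":-19,"z":0,"ax":0,"ay":0,"az":0,"gripper":9.19},
  {"x":6.5,"y":-19,"z":0,"ax":0,"ay":0,"az":0,"gripper":9.19},
])

```text
t: 1.8
eef_pos: [0.4474, -0.0006, 0.234]
tool_rot: [0.086, 0.701, -0.087, 0.702]
ft_force: [0.1, 0.1, -0.5]
opening: 0.0918
```

Run:
```python
from h import *
o=get_obs();print(o["t"],o["eef_pos"],o["joint_positions"].round(2))
w=camera("wrist");cv2.imwrite("pics/w2.png",w["color"][:,:,::-1])
```

```text
1.8 [ 0.44742461 -0.00063912  0.2340002 ] [-0.    0.07  2.   -0.    1.07 -1.33]
```

View pics/w2.png

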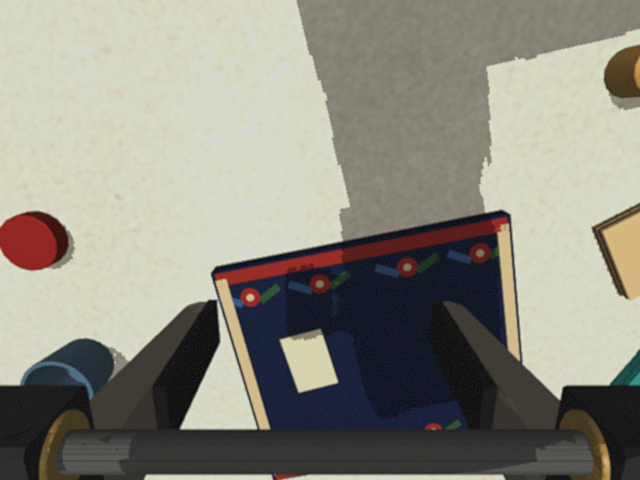

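>>> move_arm([
  {"x":6.4,"y":-19.5,"z":0,"ax":0,"ay":0,"az":0,"gripper":9.19},
  {"x":6.4,"y":-19.5,"z":0,"ax":0,"ay":0,"az":0,"gripper":9.19},
  {"x":6.4,"y":-19.5,"z":0,"ax":0,"ay":0,"az":0,"gripper":9.19},
  {"x":6.4,"y":-19.5,"z":0,"ax":0,"ay":0,"az":0,"gripper":9.19},
  {"x":6.4,"y":-19.5,"z":0,"ax":0,"ay":0,"az":0,"gripper":9.19},
])

```text
t: 2.27
eef_pos: [0.5113, -0.1954, 0.2338]
tool_rot: [0.086, 0.702, -0.087, 0.702]
ft_force: [0.7, 0.5, 0.8]
opening: 0.0919
```

>>> move_arm([
  {"x":6.4,"y":-19.5,"z":0,"ax":0,"ay":0,"az":0,"gripper":9.19},
  {"x":6.4,"y":-19.5,"z":0,"ax":0,"ay":0,"az":0,"gripper":9.19},
  {"x":6.4,"y":-19.5,"z":0,"ax":0,"ay":0,"az":0,"gripper":9.19},
  {"x":6.4,"y":-19.5,"z":0,"ax":0,"ay":0,"az":0,"gripper":9.19},
  {"x":6.4,"y":-19.5,"z":0,"ax":0,"ay":0,"az":0,"gripper":9.19},
])

```text
t: 2.68
eef_pos: [0.5753, -0.3904, 0.2335]
tool_rot: [0.086, 0.702, -0.087, 0.702]
ft_force: [1.2, 0.1, -0.1]
opening: 0.0917
```

Run:
```python
from h import *
o=get_obs();print(o["t"],o["eef_pos"],o["joint_positions"].round(2))
w=camera("wrist");cv2.imwrite("pics/w3.png",w["color"][:,:,::-1])
print(proj(w,[[.576,-.394,.02],o["eef_pos"]]))
```

```text
2.6833 [ 0.5752753  -0.39040203  0.23351993] [-0.6   0.46  1.47 -0.    1.21 -1.92]
[[318.50921176 221.44618731]
 [320.28352299 341.63827047]]
```

View pics/w3.png

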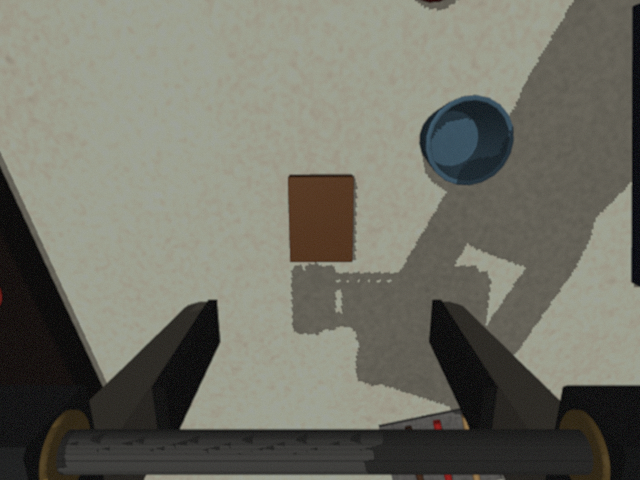

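```bash
cat >> h.py <<'E'
ply=lambda H,S,V:(S>95)&(H>8)&(H<30)
brown=lambda H,S,V:(S>105)&(H<20)
red=lambda H,S,V:(S>140)&((H<8)|(H>172))
def jaw():
    o=get_obs();y=R.from_quat(o["tool_rot"]).as_matrix()[:,1];return o["eef_pos"],np.degrees(np.arctan2(y[1],y[0]))%180
E
python3 - <<'E'
from h import *
w=camera("wrist");print(jaw())
for ot in(0,1):print(top(w,(270,155,110,125),brown,.02,ot))
E
```

```text
(array([ 0.57577855, -0.39309285,  0.23287574]), np.float64(75.79918378386603))
(array([ 0.57480598, -0.39171408]), array([ 0.57488474, -0.39169131]), [np.float64(54.262121582031256), np.float64(74.94856567382813)], np.float32(166.14622))
(array([ 0.57559007, -0.39190377]), array([ 0.57568928, -0.39188975]), [np.float64(54.262121582031256), np.float64(73.29127197265625)], np.float32(166.14624))
```

>>> move_arm([
  {"x":0,"y":0.1,"z":-4,"ax":0,"ay":0,"az":0,"gripper":9.19},
  {"x":0,"y":0.1,"z":-8,"ax":0,"ay":0,"az":0,"gripper":9.19},
  {"x":0,"y":0.1,"z":-12,"ax":0,"ay":0,"az":0,"gripper":9.19},
  {"x":0,"y":0.1,"z":-15,"ax":0,"ay":0,"az":0,"gripper":9.19},
  {"x":0,"y":0.1,"z":-17,"ax":0,"ay":0,"az":0,"gripper":9.19},
])

```text
t: 3.2
eef_pos: [0.5731, -0.3851, 0.0599]
tool_rot: [0.087, 0.703, -0.086, 0.7]
ft_force: [-0.5, 0.3, -0.6]
opening: 0.0918
```

>>> move_arm([
  {"x":0,"y":0,"z":-2,"ax":0,"ay":0,"az":0,"gripper":9.19},
  {"x":0,"y":0,"z":-3,"ax":0,"ay":0,"az":0,"gripper":9.19},
  {"x":0,"y":0,"z":-3.9,"ax":0,"ay":0,"az":0,"gripper":9.19},
  {"x":0,"y":0,"z":-3.9,"ax":0,"ay":0,"az":0,"gripper":9.19},
])

```text
t: 3.53
eef_pos: [0.5742, -0.3862, 0.0233]
tool_rot: [0.087, 0.702, -0.086, 0.701]
ft_force: [0.6, 1.2, 0.5]
opening: 0.0921
```

Run:
```python
from h import *
print(jaw())
w=camera("wrist");cv2.imwrite("pics/w4.png",w["color"][:,:,::-1])
```

```text
(array([ 0.57424092, -0.38620456,  0.02326138]), np.float64(75.98487131202226))
```

View pics/w4.png

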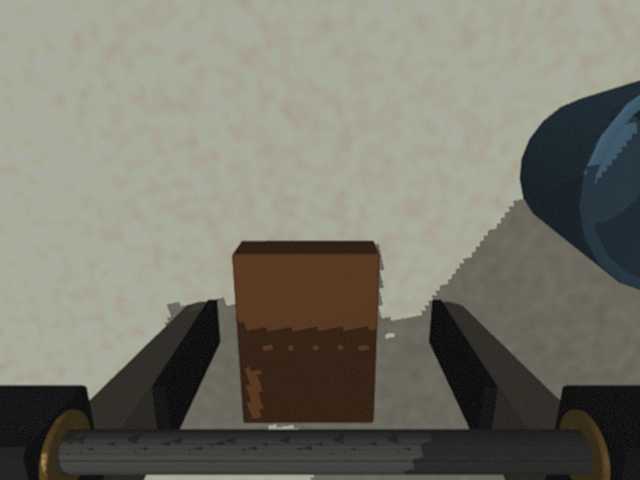

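Run:
```python
from h import *
w=camera("wrist");print(jaw())
p=onp(w,[(234,254),(379,254),(373,422),(244,422)],.02);print(p.round(4),p.mean(0))
print(proj(w,get_obs()["eef_pos"]))
# tips
```

```text
(array([ 0.57533569, -0.38709732,  0.02536865]), np.float64(75.9828263381662))
[[ 0.5333 -0.41    0.02  ]
 [ 0.5466 -0.3567  0.02  ]
 [ 0.6204 -0.3748  0.02  ]
 [ 0.6069 -0.4287  0.02  ]] [ 0.57680101 -0.39254215  0.02      ]
[[319.59801703 343.96867981]]
```

>>> move_arm([
  {"x":0.1,"y":-0.5,"z":0,"ax":0,"ay":0,"az":0,"gripper":9.19},
  {"x":0.1,"y":-0.5,"z":0,"ax":0,"ay":0,"az":0,"gripper":5},
  {"x":0.1,"y":-0.5,"z":0,"ax":0,"ay":0,"az":0,"gripper":5},
  {"x":0.1,"y":-0.5,"z":0,"ax":0,"ay":0,"az":0,"gripper":5},
  {"x":0.1,"y":-0.5,"z":0,"ax":0,"ay":0,"az":0,"gripper":5},
], force=15)

```text
t: 4.05
eef_pos: [0.576, -0.3921, 0.025]
tool_rot: [0.086, 0.702, -0.086, 0.702]
ft_force: [0.7, 0.4, 0.4]
opening: 0.0671
```

>>> move_arm([
  {"x":0,"y":0,"z":0,"ax":0,"ay":0,"az":0,"gripper":5},
  {"x":0,"y":0,"z":0,"ax":0,"ay":0,"az":0,"gripper":5},
  {"x":0,"y":0,"z":0,"ax":0,"ay":0,"az":0,"gripper":5},
])

```text
t: 4.3
eef_pos: [0.5759, -0.392, 0.0247]
tool_rot: [0.086, 0.702, -0.086, 0.702]
ft_force: [-1.2, -0.5, 1.0]
opening: 0.0555
```

>>> move_arm([
  {"x":0,"y":0,"z":2,"ax":0,"ay":0,"az":0,"gripper":5},
  {"x":0,"y":0,"z":6,"ax":0,"ay":0,"az":0,"gripper":5},
  {"x":0,"y":0,"z":10,"ax":0,"ay":0,"az":0,"gripper":5},
  {"x":0,"y":0,"z":14,"ax":0,"ay":0,"az":0,"gripper":5},
  {"x":0,"y":0,"z":17.5,"ax":0,"ay":0,"az":0,"gripper":5},
])

```text
t: 4.72
eef_pos: [0.576, -0.392, 0.2022]
tool_rot: [0.086, 0.701, -0.086, 0.702]
ft_force: [0.3, -0.6, 0.5]
opening: 0.056
```

>>> move_arm([
  {"x":0.8,"y":4,"z":0,"ax":0,"ay":0,"az":0.09,"gripper":5},
  {"x":1.6,"y":8,"z":0,"ax":0,"ay":0,"az":0.18,"gripper":5},
  {"x":2.4,"y":12,"z":0,"ax":0,"ay":0,"az":0.272,"gripper":5},
  {"x":3.2,"y":16,"z":0,"ax":0,"ay":0,"az":0.272,"gripper":5},
  {"x":4,"y":20,"z":0,"ax":0,"ay":0,"az":0.272,"gripper":5},
])

```text
t: 5.13
eef_pos: [0.6158, -0.1902, 0.1997]
tool_rot: [-0.01, 0.707, 0.01, 0.707]
ft_force: [0.6, 0.2, -0.6]
opening: 0.0559
```

>>> move_arm([
  {"x":0.8,"y":4,"z":0,"ax":0,"ay":0,"az":0,"gripper":5},
  {"x":1.6,"y":8,"z":0,"ax":0,"ay":0,"az":0,"gripper":5},
  {"x":2.4,"y":12,"z":0,"ax":0,"ay":0,"az":0,"gripper":5},
  {"x":2.5,"y":14.2,"z":0,"ax":0,"ay":0,"az":0,"gripper":5},
  {"x":2.5,"y":14.2,"z":0,"ax":0,"ay":0,"az":0,"gripper":5},
])

```text
t: 5.55
eef_pos: [0.641, -0.0454, 0.1995]
tool_rot: [-0.01, 0.707, 0.011, 0.707]
ft_force: [-0.0, 0.1, -0.9]
opening: 0.056
```

Run:
```python
from h import *
w=camera("wrist");cv2.imwrite("pics/w5.png",w["color"][:,:,::-1]);print(jaw(),get_obs()["ft_force"],get_obs()["opening"])
print(proj(w,[[.5785,-.048,.02]]))
```

```text
(array([ 0.64083473, -0.0477028 ,  0.19943711]), np.float64(91.76050847419832)) [-0.18377771 -0.29901478  0.17968526] 0.055717806721436024
[[321.0262524  147.51259067]]
```

View pics/w5.png

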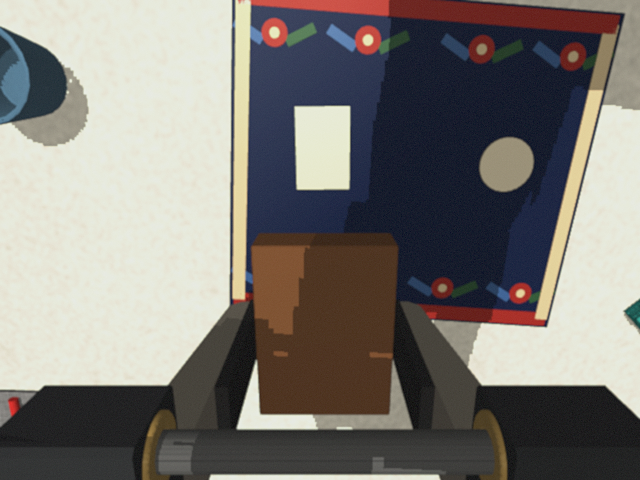

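Run:
```python
from h import *
w=camera("wrist")
print(top(w,(280,90,90,115),lambda H,S,V:(V>130)&(S<90),.02,0))
print(top(w,(465,125,80,78),lambda H,S,V:(V>100)&(S<90),.02,0))
e=get_obs()["eef_pos"]
p=onp(w,[(253,246),(397,246),(390,413),(260,413)],e[2]-.005);print(p.round(4),p.mean(0),e)
d=p[2]-p[1];print(np.degrees(np.arctan2(d[1],d[0])));d=p[3]-p[0];print(np.degrees(np.arctan2(d[1],d[0])))
```

```text
(array([ 0.57908502, -0.04709688]), array([ 0.57901061, -0.04715385]), [np.float64(40.9219970703125), np.float64(60.463140869140624)], np.float32(1.8100352))
(array([0.58655627, 0.09234501]), array([0.58661954, 0.09226506]), [np.float64(39.69718627929687), np.float64(39.8862548828125)], np.float32(140.96175))
[[ 0.6044 -0.0744  0.1944]
 [ 0.6027 -0.02    0.1944]
 [ 0.6774 -0.0169  0.1944]
 [ 0.6792 -0.0727  0.1944]] [ 0.64094488 -0.04597429  0.19444382] [ 0.64076311 -0.04932729  0.19944382]
2.3635673014117717
1.3179740901600274
```

>>> move_arm([
  {"x":-3.5,"y":-0.1,"z":0,"ax":0,"ay":0,"az":0,"gripper":5},
  {"x":-6.2,"y":-0.1,"z":-2,"ax":0,"ay":0,"az":0,"gripper":5},
  {"x":-6.2,"y":-0.1,"z":-6,"ax":0,"ay":0,"az":0,"gripper":5},
  {"x":-6.2,"y":-0.1,"z":-10,"ax":0,"ay":0,"az":0,"gripper":5},
  {"x":-6.2,"y":-0.1,"z":-12,"ax":0,"ay":0,"az":0,"gripper":5},
])

```text
t: 6.07
eef_pos: [0.5763, -0.0527, 0.0763]
tool_rot: [-0.009, 0.708, 0.009, 0.706]
ft_force: [-0.5, 0.0, -0.2]
opening: 0.0559
```

Run:
```python
from h import *
print(jaw(),jaw())
w=camera("wrist");cv2.imwrite("pics/w6.png",w["color"][:,:,::-1])
```

```text
(array([ 0.57627153, -0.05265386,  0.07629039]), np.float64(91.4561689156263)) (array([ 0.57627153, -0.05265386,  0.07629039]), np.float64(91.4561689156263))
```

View pics/w6.png

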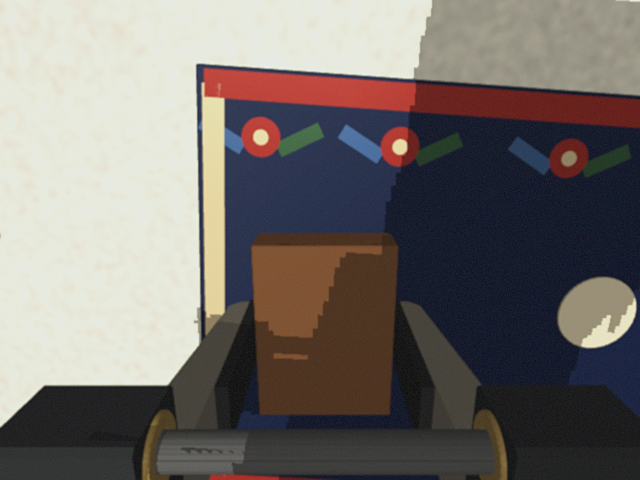

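Run:
```python
from h import *
w=camera("wrist");e=get_obs()["eef_pos"]
p=onp(w,[(253,246),(397,246),(390,413),(260,413)],e[2]-.005);print(p.mean(0),e)
print(top(w,(545,265,94,95),lambda H,S,V:(V>95)&(S<90),.02,0))
```

```text
[ 0.57351295 -0.05076867  0.07120575] [ 0.57583961 -0.05239573  0.07620575]
(array([0.58711337, 0.09286911]), array([0.58701547, 0.09289533]), [np.float64(39.89002990722656), np.float64(41.40857849121093)], np.float32(48.16858))
```

>>> move_arm([
  {"x":0,"y":0,"z":0,"ax":0,"ay":0,"az":0,"gripper":5},
  {"x":0,"y":0,"z":0,"ax":0,"ay":0,"az":0,"gripper":5},
])

```text
t: 6.33
eef_pos: [0.5801, -0.052, 0.0811]
tool_rot: [-0.009, 0.706, 0.009, 0.708]
ft_force: [0.8, -0.0, -0.0]
opening: 0.0556
```

Run:
```python
from h import *
for i in range(3):
    w=camera("wrist");o=get_obs();e=o["eef_pos"];T=R.from_quat(o["tool_rot"])
    p=onp(w,[(253,246),(397,246),(390,413),(260,413)],e[2]-.005);print(p.mean(0),e,T.as_matrix()[:,0],w["eye"])
    print(top(w,(545,265,94,95),lambda H,S,V:(V>95)&(S<90),.02,0)[0])
```

```text
[ 0.58002559 -0.05023957  0.07644861] [ 0.58031489 -0.05175376  0.08144861] [ 2.92650125e-03 -3.80231132e-04 -9.99995645e-01] [ 0.496445   -0.05284574  0.23229414]
[0.58704191 0.09283787]
[ 0.58042135 -0.05003382  0.07650549] [ 0.5803208  -0.05155708  0.08150549] [ 3.14159356e-03 -3.42568071e-04 -9.99995007e-01] [ 0.49657155 -0.05266004  0.23254718]
[0.58704059 0.09287976]
[ 0.58050539 -0.04983694  0.07634657] [ 0.58016075 -0.0513881   0.08134657] [ 2.94500203e-03 -3.24371029e-04 -9.99995611e-01] [ 0.49652346 -0.05248743  0.23256586]
[0.58706987 0.0928596 ]
```

>>> move_arm([
  {"x":-0.1,"y":0.1,"z":-2,"ax":0,"ay":0,"az":0,"gripper":5},
  {"x":-0.1,"y":0.1,"z":-2.6,"ax":0,"ay":0,"az":0,"gripper":5},
  {"x":-0.1,"y":0.1,"z":-2.6,"ax":0,"ay":0,"az":0,"gripper":5},
  {"x":-0.1,"y":0.1,"z":-2.6,"ax":0,"ay":0,"az":0,"gripper":5},
  {"x":-0.1,"y":0.1,"z":-2.6,"ax":0,"ay":0,"az":0,"gripper":5},
])

```text
t: 6.9
eef_pos: [0.5783, -0.05, 0.0543]
tool_rot: [-0.01, 0.707, 0.01, 0.707]
ft_force: [0.2, 0.1, -0.4]
opening: 0.056
```

Run:
```python
from h import *
for i in range(2):
    w=camera("wrist");o=get_obs();e=o["eef_pos"];T=R.from_quat(o["tool_rot"])
    p=onp(w,[(253,246),(397,246),(390,413),(260,413)],e[2]-.005);print(p.mean(0),e,T.as_matrix()[:,0],jaw()[1])
cv2.imwrite("pics/w7.png",w["color"][:,:,::-1])
```

```text
[ 0.57840446 -0.04829418  0.04936233] [ 0.57841763 -0.05003053  0.05436233] [ 9.98751682e-04 -9.13912993e-05 -9.99999497e-01] 91.56158491970452
[ 0.57852684 -0.04830447  0.04932724] [ 0.57842132 -0.05002413  0.05432724] [ 1.09177970e-03 -1.08247507e-04 -9.99999398e-01] 91.56361301800582
```

View pics/w7.png

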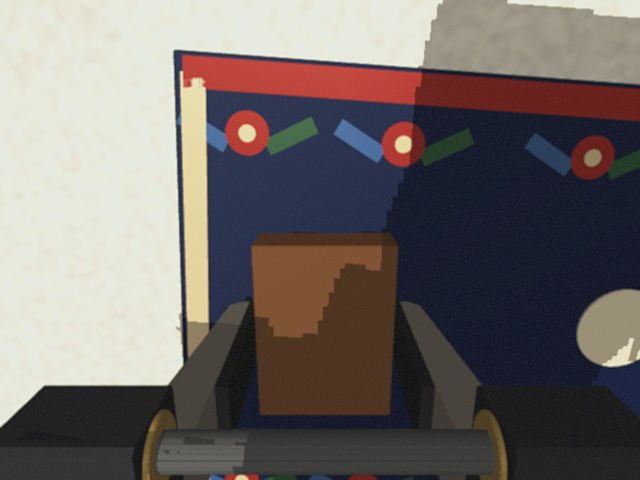

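>>> move_arm([
  {"x":0.05,"y":0.15,"z":-0.4,"ax":0,"ay":0,"az":0.004,"gripper":5},
  {"x":0.05,"y":0.15,"z":-0.7,"ax":0,"ay":0,"az":0.004,"gripper":5},
  {"x":0.05,"y":0.15,"z":-0.9,"ax":0,"ay":0,"az":0.004,"gripper":5},
  {"x":0.05,"y":0.15,"z":-0.95,"ax":0,"ay":0,"az":0.004,"gripper":5},
  {"x":0.05,"y":0.15,"z":-0.95,"ax":0,"ay":0,"az":0.004,"gripper":5},
])

```text
t: 7.42
eef_pos: [0.5784, -0.0484, 0.0444]
tool_rot: [-0.011, 0.707, 0.011, 0.707]
ft_force: [-1.9, 1.0, 6.4]
opening: 0.0559
```

Run:
```python
from h import *
for i in range(2):
    w=camera("wrist");o=get_obs();e=o["eef_pos"];T=R.from_quat(o["tool_rot"])
    p=onp(w,[(253,246),(397,246),(390,413),(260,413)],e[2]-.005);print(p.mean(0),e,T.as_matrix()[:,0],jaw()[1],o["ft_force"])
```

```text
[ 0.5784546  -0.04666039  0.03937376] [ 0.57838883 -0.04839814  0.04437376] [-9.95304402e-05  9.99545807e-05 -9.99999990e-01] 91.78953257738131 [-1.97946908  0.65962293  5.58234285]
[ 0.57843745 -0.04666109  0.03940535] [ 0.57839352 -0.04838017  0.04440535] [-4.79072497e-05  1.14093449e-04 -9.99999992e-01] 91.78847217962682 [-2.37466986  1.12743321  6.10687643]
```

>>> move_arm([
  {"x":0.03,"y":0,"z":0.05,"ax":0,"ay":0,"az":0,"gripper":9},
  {"x":0.03,"y":0,"z":0.05,"ax":0,"ay":0,"az":0,"gripper":9},
  {"x":0.03,"y":0,"z":0.05,"ax":0,"ay":0,"az":0,"gripper":9},
  {"x":0.03,"y":0,"z":1,"ax":0,"ay":0,"az":0,"gripper":9},
  {"x":0.03,"y":0,"z":4,"ax":0,"ay":0,"az":0,"gripper":9},
])

```text
t: 7.93
eef_pos: [0.5758, -0.0483, 0.0813]
tool_rot: [-0.011, 0.709, 0.011, 0.705]
ft_force: [0.3, -0.4, -0.3]
opening: 0.0873
```

>>> move_arm([
  {"x":0,"y":0,"z":4,"ax":0,"ay":0,"az":0,"gripper":9},
  {"x":0,"y":0,"z":8,"ax":0,"ay":0,"az":0,"gripper":9},
  {"x":0,"y":0,"z":11.5,"ax":0,"ay":0,"az":0,"gripper":9},
  {"x":-2.5,"y":-3,"z":11.5,"ax":0,"ay":0,"az":0,"gripper":9},
  {"x":-5,"y":-6,"z":11.5,"ax":0,"ay":0,"az":0,"gripper":9},
])

```text
t: 8.35
eef_pos: [0.5305, -0.1085, 0.2024]
tool_rot: [-0.013, 0.705, 0.012, 0.709]
ft_force: [-0.3, -0.1, -1.2]
opening: 0.0896
```

>>> move_arm([
  {"x":-2.6,"y":-3.2,"z":0,"ax":0,"ay":0,"az":0,"gripper":9},
  {"x":-5.2,"y":-6.4,"z":0,"ax":0,"ay":0,"az":0,"gripper":9},
  {"x":-7.8,"y":-9.6,"z":0,"ax":0,"ay":0,"az":0,"gripper":9},
  {"x":-10.4,"y":-12.8,"z":0,"ax":0,"ay":0,"az":0,"gripper":9},
  {"x":-12.2,"y":-15.4,"z":0,"ax":0,"ay":0,"az":0,"gripper":9},
])

```text
t: 8.77
eef_pos: [0.4044, -0.2639, 0.1998]
tool_rot: [-0.011, 0.707, 0.011, 0.707]
ft_force: [-0.2, 0.1, -0.5]
opening: 0.09
```

Run:
```python
from h import *
s=camera("side");crop(s,250,170,190,160,3.7,"s8.png")
w=camera("wrist");w=camera("wrist");o=get_obs();cv2.imwrite("pics/w8.png",w["color"][:,:,::-1]);print(jaw())
k=topmask(w,(220,120,220,200),red,1);x,y,ww,hh=cv2.boundingRect(k);print(x,y,ww,hh)
print(top(w,(220,120,220,200),red,.02,1),top(w,(220,120,220,200),red,.02,0))
```

```text
(array([ 0.40547874, -0.26401172,  0.19975063]), np.float64(91.57155480316584))
300 198 63 62
(array([ 0.40449953, -0.25878031]), array([ 0.40455536, -0.25885327]), [np.float64(48.93974304199219), np.float64(49.895294189453125)], np.float32(18.633108)) (array([ 0.40376056, -0.2588523 ]), array([ 0.40355991, -0.25870835]), [np.float64(49.22954406738282), np.float64(51.25115966796875)], np.float32(1.6267464))
```

View pics/w8.png

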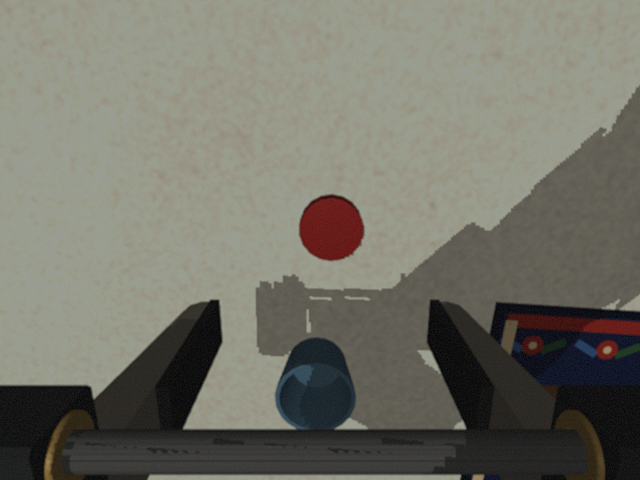

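View pics/s8.png

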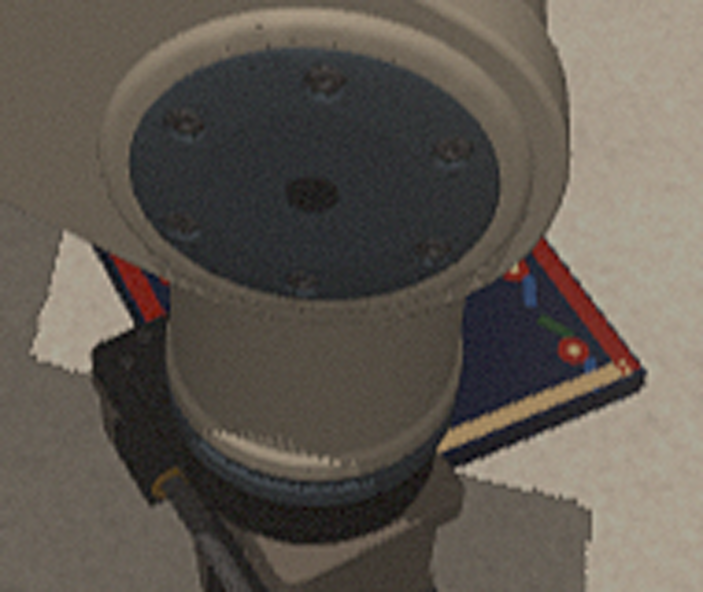

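>>> move_arm([
  {"x":0,"y":0.35,"z":-4,"ax":0,"ay":0,"az":0,"gripper":9},
  {"x":0,"y":0.35,"z":-8,"ax":0,"ay":0,"az":0,"gripper":9},
  {"x":0,"y":0.35,"z":-12,"ax":0,"ay":0,"az":0,"gripper":9},
  {"x":0,"y":0.35,"z":-13.5,"ax":0,"ay":0,"az":0,"gripper":9},
  {"x":0,"y":0.35,"z":-13.5,"ax":0,"ay":0,"az":0,"gripper":9},
])

```text
t: 9.33
eef_pos: [0.405, -0.2567, 0.0609]
tool_rot: [-0.01, 0.709, 0.013, 0.705]
ft_force: [-0.5, 0.5, 0.2]
opening: 0.0897
```

>>> move_arm([
  {"x":0,"y":0,"z":-2,"ax":0,"ay":0,"az":0,"gripper":9},
  {"x":0,"y":0,"z":-3.5,"ax":0,"ay":0,"az":0,"gripper":9},
  {"x":0,"y":0,"z":-4,"ax":0,"ay":0,"az":0,"gripper":9},
  {"x":0,"y":0,"z":-4,"ax":0,"ay":0,"az":0,"gripper":9},
  {"x":0,"y":0,"z":-4,"ax":0,"ay":0,"az":0,"gripper":9},
])

```text
t: 9.75
eef_pos: [0.4075, -0.2591, 0.0251]
tool_rot: [-0.011, 0.707, 0.011, 0.707]
ft_force: [-0.1, 0.5, 0.0]
opening: 0.0904
```

Run:
```python
from h import *
w=camera("wrist");w=camera("wrist");o=get_obs();cv2.imwrite("pics/w9.png",w["color"][:,:,::-1]);print(jaw())
k=topmask(w,(220,200,220,229),red,0);x,y,ww,hh=cv2.boundingRect(k);print(x,y,ww,hh)
```

```text
(array([ 0.40761763, -0.25933976,  0.0253507 ]), np.float64(91.80271889038421))
260 256 125 126
```

View pics/w9.png

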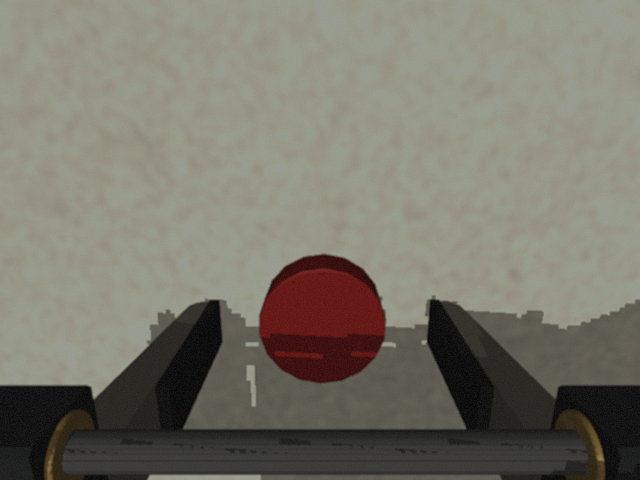

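Run:
```python
from h import *
w=camera("wrist");p=onp(w,[(322.5,268),(322.5,382)],.02);print(p,p.mean(0),jaw())
```

```text
[[ 0.37927602 -0.25951812  0.02      ]
 [ 0.42997176 -0.25793863  0.02      ]] [ 0.40462389 -0.25872837  0.02      ] (array([ 0.40750544, -0.25939403,  0.02527982]), np.float64(91.79495705229584))
```

Disc centre is 3 mm behind the TCP; shift and grip.

>>> move_arm([
  {"x":-0.3,"y":0,"z":-0.1,"ax":0,"ay":0,"az":0,"gripper":9},
  {"x":-0.3,"y":0,"z":-0.1,"ax":0,"ay":0,"az":0,"gripper":4.5},
  {"x":-0.3,"y":0,"z":-0.1,"ax":0,"ay":0,"az":0,"gripper":4.5},
  {"x":-0.3,"y":0,"z":-0.1,"ax":0,"ay":0,"az":0,"gripper":4.5},
  {"x":-0.3,"y":0,"z":-0.1,"ax":0,"ay":0,"az":0,"gripper":4.5},
])

```text
t: 10.32
eef_pos: [0.4037, -0.2591, 0.0232]
tool_rot: [-0.011, 0.707, 0.011, 0.707]
ft_force: [-0.5, -0.3, -0.8]
opening: 0.0653
```

>>> move_arm([
  {"x":0,"y":0,"z":0,"ax":0,"ay":0,"az":0,"gripper":4.5},
  {"x":0,"y":0,"z":0,"ax":0,"ay":0,"az":0,"gripper":4.5},
  {"x":0,"y":0,"z":0,"ax":0,"ay":0,"az":0,"gripper":4.5},
  {"x":0,"y":0,"z":0,"ax":0,"ay":0,"az":0,"gripper":4.5},
])

```text
t: 10.65
eef_pos: [0.4037, -0.259, 0.0231]
tool_rot: [-0.011, 0.707, 0.011, 0.707]
ft_force: [-0.6, 0.1, -0.0]
opening: 0.0516
```

>>> move_arm([
  {"x":0,"y":0,"z":3,"ax":0,"ay":0,"az":0,"gripper":4.5},
  {"x":0,"y":0,"z":7,"ax":0,"ay":0,"az":0,"gripper":4.5},
  {"x":0,"y":0,"z":11,"ax":0,"ay":0,"az":0,"gripper":4.5},
  {"x":0,"y":0,"z":15,"ax":0,"ay":0,"az":0,"gripper":4.5},
  {"x":0,"y":0,"z":17.5,"ax":0,"ay":0,"az":0,"gripper":4.5},
])

```text
t: 11.07
eef_pos: [0.4045, -0.2595, 0.2018]
tool_rot: [-0.012, 0.706, 0.01, 0.708]
ft_force: [-0.2, -0.6, -0.4]
opening: 0.0516
```

>>> move_arm([
  {"x":1.8,"y":3.5,"z":0,"ax":0,"ay":0,"az":0,"gripper":4.5},
  {"x":3.6,"y":7,"z":0,"ax":0,"ay":0,"az":0,"gripper":4.5},
  {"x":5.4,"y":10.5,"z":0,"ax":0,"ay":0,"az":0,"gripper":4.5},
  {"x":7.2,"y":14,"z":0,"ax":0,"ay":0,"az":0,"gripper":4.5},
  {"x":9.2,"y":17.6,"z":0,"ax":0,"ay":0,"az":0,"gripper":4.5},
])

```text
t: 11.48
eef_pos: [0.4958, -0.0814, 0.1982]
tool_rot: [-0.011, 0.707, 0.011, 0.707]
ft_force: [0.6, -0.2, 0.7]
opening: 0.0517
```

>>> move_arm([
  {"x":2.8,"y":3,"z":0,"ax":0,"ay":0,"az":0,"gripper":4.5},
  {"x":5.6,"y":6,"z":0,"ax":0,"ay":0,"az":0,"gripper":4.5},
  {"x":8.4,"y":9,"z":0,"ax":0,"ay":0,"az":0,"gripper":4.5},
  {"x":11.2,"y":12,"z":0,"ax":0,"ay":0,"az":0,"gripper":4.5},
  {"x":13.5,"y":14.5,"z":0,"ax":0,"ay":0,"az":0,"gripper":4.5},
])

```text
t: 11.9
eef_pos: [0.6321, 0.0645, 0.1978]
tool_rot: [-0.011, 0.707, 0.011, 0.707]
ft_force: [-0.3, -0.2, 0.3]
opening: 0.0518
```

>>> move_arm([
  {"x":2.7,"y":3,"z":0,"ax":0,"ay":0,"az":0,"gripper":4.5},
  {"x":2.7,"y":3,"z":0,"ax":0,"ay":0,"az":0,"gripper":4.5},
  {"x":2.7,"y":3,"z":0,"ax":0,"ay":0,"az":0,"gripper":4.5},
])

```text
t: 12.15
eef_pos: [0.6581, 0.0935, 0.1971]
tool_rot: [-0.012, 0.707, 0.012, 0.707]
ft_force: [0.2, 0.2, -0.4]
opening: 0.0513
```

Run:
```python
from h import *
w=camera("wrist");w=camera("wrist");cv2.imwrite("pics/w10.png",w["color"][:,:,::-1]);print(jaw())
```

```text
(array([0.65665078, 0.09157298, 0.19742668]), np.float64(91.81009503568127))
```

View pics/w10.png

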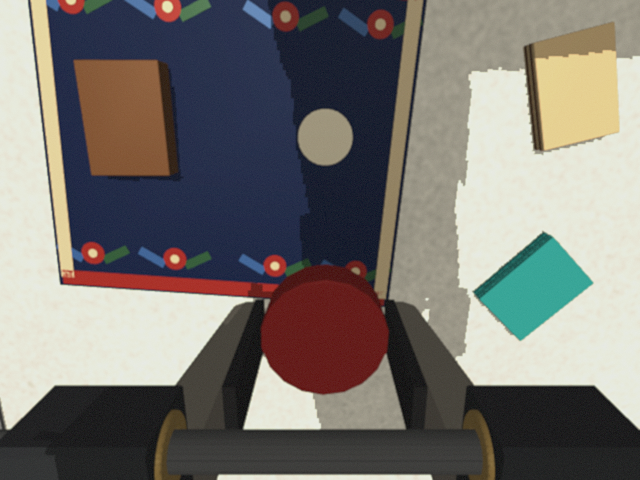

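Run:
```python
from h import *
w=camera("wrist");e,j=jaw();print(e,j)
print("cork",top(w,(55,45,130,145),brown,.04,1))
print("round",top(w,(290,100,72,75),lambda H,S,V:(V>100)&(S<90),.02,0))
print("ply",top(w,(510,10,125,155),lambda H,S,V:(S>60)&(H>8)&(H<30)&(V>90),.018,0))
cv2.imwrite("pics/x.png",w["color"][5:165,505:639,::-1].repeat(4,0).repeat(4,1)[:600])
k=topmask(w,(230,262,190,150),red,0);print(cv2.boundingRect(k))
for zz in(-.003,-.0031):p=onp(w,[(324.5,280),(324.5,394)],e[2]+zz);print(p.mean(0))
```

```text
[0.6566045  0.09108082 0.19769108] 91.7609160912949
cork (array([ 0.57857183, -0.04673689]), array([ 0.57859414, -0.04672512]), [np.float64(55.29473876953125), np.float64(74.62214965820313)], np.float32(1.8555483))
round (array([0.58657087, 0.09173239]), array([0.58643575, 0.09162448]), [np.float64(39.29270935058594), np.float64(39.97219543457031)], np.float32(1.8557098))
ply (array([0.54696271, 0.27139949]), array([0.54700425, 0.27148596]), [np.float64(57.092132568359375), np.float64(76.16690673828124)], np.float32(15.961516))
(230, 262, 159, 132)
[0.65761071 0.09307411 0.19469108]
[0.65766516 0.09307595 0.19459108]
```

>>> move_arm([
  {"x":-4,"y":-0.1,"z":0,"ax":0,"ay":0,"az":0,"gripper":4.5},
  {"x":-7.1,"y":-0.1,"z":-2,"ax":0,"ay":0,"az":0,"gripper":4.5},
  {"x":-7.1,"y":-0.1,"z":-6,"ax":0,"ay":0,"az":0,"gripper":4.5},
  {"x":-7.1,"y":-0.1,"z":-10,"ax":0,"ay":0,"az":0,"gripper":4.5},
  {"x":-7.1,"y":-0.1,"z":-12,"ax":0,"ay":0,"az":0,"gripper":4.5},
])

```text
t: 12.72
eef_pos: [0.5834, 0.0894, 0.0753]
tool_rot: [-0.011, 0.708, 0.01, 0.706]
ft_force: [-0.7, -0.3, -0.6]
opening: 0.0517
```

>>> move_arm([
  {"x":0,"y":0,"z":-1,"ax":0,"ay":0,"az":0,"gripper":4.5},
  {"x":0,"y":0,"z":-2,"ax":0,"ay":0,"az":0,"gripper":4.5},
  {"x":0,"y":0,"z":-2.4,"ax":0,"ay":0,"az":0,"gripper":4.5},
  {"x":0,"y":0,"z":-2.4,"ax":0,"ay":0,"az":0,"gripper":4.5},
  {"x":0,"y":0,"z":-2.4,"ax":0,"ay":0,"az":0,"gripper":4.5},
])

```text
t: 13.13
eef_pos: [0.5875, 0.0909, 0.0552]
tool_rot: [-0.011, 0.706, 0.011, 0.708]
ft_force: [0.7, -0.7, -0.6]
opening: 0.0517
```

Run:
```python
from h import *
for i in range(2):
    w=camera("wrist");e,j=jaw();print(e,j)
    p=onp(w,[(324.5,280),(324.5,394)],e[2]-.003);print(p.mean(0))
```

```text
[0.58762373 0.09101374 0.05533191] 91.77973429486352
[0.58849628 0.09246643 0.05233191]
[0.58760162 0.09109094 0.05533684] 91.78217487840784
[0.58872875 0.09257518 0.05233684]
```

>>> move_arm([
  {"x":-0.18,"y":0,"z":-0.5,"ax":0,"ay":0,"az":0,"gripper":4.5},
  {"x":-0.18,"y":0,"z":-0.9,"ax":0,"ay":0,"az":0,"gripper":4.5},
  {"x":-0.18,"y":0,"z":-1.1,"ax":0,"ay":0,"az":0,"gripper":4.5},
  {"x":-0.18,"y":0,"z":-1.2,"ax":0,"ay":0,"az":0,"gripper":4.5},
  {"x":-0.18,"y":0,"z":-1.2,"ax":0,"ay":0,"az":0,"gripper":4.5},
])

```text
t: 13.65
eef_pos: [0.5847, 0.091, 0.0428]
tool_rot: [-0.011, 0.707, 0.011, 0.707]
ft_force: [-4.3, -0.8, 11.3]
opening: 0.0513
```

Run:
```python
from h import *
for i in range(2):
    w=camera("wrist");e,j=jaw();print(e,j,get_obs()["ft_force"])
    p=onp(w,[(324.5,280),(324.5,394)],e[2]-.003);print(p.mean(0))
```

```text
[0.5846765  0.09103479 0.04283654] 91.79435573342477 [-3.44925429 -0.63906732 12.09917243]
[0.5857637  0.09258594 0.03983654]
[0.58469352 0.09104425 0.04284318] 91.79508230390964 [-3.52004987 -1.08601911 11.85469717]
[0.5857589  0.09258544 0.03984318]
```

>>> move_arm([
  {"x":0.05,"y":0,"z":0.08,"ax":0,"ay":0,"az":0,"gripper":4.5},
  {"x":0.05,"y":0,"z":0.08,"ax":0,"ay":0,"az":0,"gripper":9},
  {"x":0.05,"y":0,"z":0.08,"ax":0,"ay":0,"az":0,"gripper":9},
  {"x":0.05,"y":0,"z":0.08,"ax":0,"ay":0,"az":0,"gripper":9},
  {"x":0.05,"y":0,"z":0.5,"ax":0,"ay":0,"az":0,"gripper":9},
])

```text
t: 14.17
eef_pos: [0.5848, 0.0909, 0.0464]
tool_rot: [-0.011, 0.708, 0.011, 0.707]
ft_force: [-0.4, -0.0, -0.4]
opening: 0.076
```

>>> move_arm([
  {"x":0,"y":0,"z":4,"ax":0,"ay":0,"az":0,"gripper":9},
  {"x":0,"y":0,"z":8,"ax":0,"ay":0,"az":0,"gripper":9},
  {"x":-1,"y":3.5,"z":10,"ax":0,"ay":0,"az":0.08,"gripper":9},
  {"x":-2,"y":7,"z":12,"ax":0,"ay":0,"az":0.16,"gripper":9},
  {"x":-2.5,"y":10.5,"z":13,"ax":0,"ay":0,"az":0.25,"gripper":9},
])

```text
t: 14.58
eef_pos: [0.5606, 0.197, 0.1802]
tool_rot: [-0.1, 0.699, 0.1, 0.701]
ft_force: [1.2, -0.7, 0.4]
opening: 0.09
```

>>> move_arm([
  {"x":-0.5,"y":4,"z":1,"ax":0,"ay":0,"az":0,"gripper":9},
  {"x":-1.2,"y":7.4,"z":2,"ax":0,"ay":0,"az":0,"gripper":9},
  {"x":-1.2,"y":7.4,"z":2,"ax":0,"ay":0,"az":0,"gripper":9},
  {"x":-1.2,"y":7.4,"z":2,"ax":0,"ay":0,"az":0,"gripper":9},
])

```text
t: 14.92
eef_pos: [0.5481, 0.2716, 0.1977]
tool_rot: [-0.1, 0.7, 0.1, 0.7]
ft_force: [-0.1, -0.2, -0.7]
opening: 0.0901
```

Run:
```python
from h import *
w=camera("wrist");w=camera("wrist");cv2.imwrite("pics/w11.png",w["color"][:,:,::-1]);print(jaw(),get_obs()["joint_positions"].round(2))
print("ply",top(w,(230,130,180,170),lambda H,S,V:(S>60)&(H>8)&(H<30)&(V>90),.018,0))
```

```text
(array([0.54807099, 0.26924158, 0.1966684 ]), np.float64(106.13482325348667)) [ 0.45  0.37  1.7  -0.    1.07 -1.4 ]
ply (array([0.54676308, 0.27242446]), array([0.54689128, 0.27240037]), [np.float64(55.941253662109375), np.float64(75.4480224609375)], np.float32(16.198175))
```

View pics/w11.png

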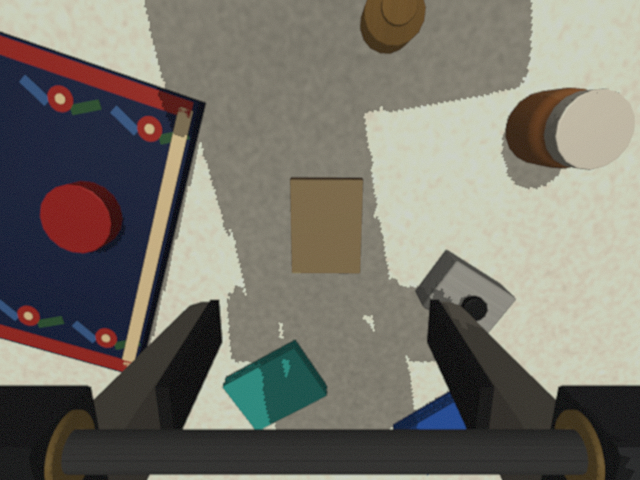

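>>> move_arm([
  {"x":-0.1,"y":0.1,"z":-4,"ax":0,"ay":0,"az":0,"gripper":9},
  {"x":-0.1,"y":0.1,"z":-8,"ax":0,"ay":0,"az":0,"gripper":9},
  {"x":-0.1,"y":0.1,"z":-12,"ax":0,"ay":0,"az":0,"gripper":9},
  {"x":-0.1,"y":0.1,"z":-13.5,"ax":0,"ay":0,"az":0,"gripper":9},
  {"x":-0.1,"y":0.1,"z":-13.5,"ax":0,"ay":0,"az":0,"gripper":9},
])

```text
t: 15.43
eef_pos: [0.5445, 0.2677, 0.0573]
tool_rot: [-0.099, 0.703, 0.097, 0.697]
ft_force: [-0.3, -0.4, -0.5]
opening: 0.0899
```

>>> move_arm([
  {"x":0,"y":0,"z":-2,"ax":0,"ay":0,"az":0,"gripper":9},
  {"x":0,"y":0,"z":-3.3,"ax":0,"ay":0,"az":0,"gripper":9},
  {"x":0,"y":0,"z":-3.8,"ax":0,"ay":0,"az":0,"gripper":9},
  {"x":0,"y":0,"z":-3.8,"ax":0,"ay":0,"az":0,"gripper":9},
  {"x":0,"y":0,"z":-3.8,"ax":0,"ay":0,"az":0,"gripper":9},
])

```text
t: 15.85
eef_pos: [0.5478, 0.2708, 0.0247]
tool_rot: [-0.099, 0.7, 0.099, 0.7]
ft_force: [0.2, 0.0, 0.2]
opening: 0.0901
```

Run:
```python
from h import *
w=camera("wrist");w=camera("wrist");cv2.imwrite("pics/w12.png",w["color"][:,:,::-1]);print(jaw())
print("ply",top(w,(225,190,200,245),lambda H,S,V:(S>60)&(H>8)&(H<30)&(V>75),.018,0))
```

```text
(array([0.5480928 , 0.27122925, 0.02521765]), np.float64(106.10349552815997))
ply (array([0.54619026, 0.27206139]), array([0.54617566, 0.27205313]), [np.float64(55.759149169921876), np.float64(76.6947021484375)], np.float32(15.92117))
```

View pics/w12.png

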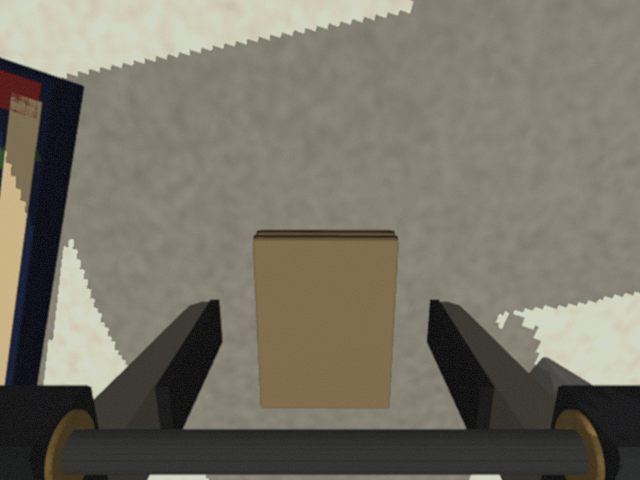

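>>> move_arm([
  {"x":-0.1,"y":0,"z":-0.2,"ax":0,"ay":0,"az":0,"gripper":9},
  {"x":-0.1,"y":0,"z":-0.2,"ax":0,"ay":0,"az":0,"gripper":5},
  {"x":-0.1,"y":0,"z":-0.2,"ax":0,"ay":0,"az":0,"gripper":5},
  {"x":-0.1,"y":0,"z":-0.2,"ax":0,"ay":0,"az":0,"gripper":5},
  {"x":-0.1,"y":0,"z":-0.2,"ax":0,"ay":0,"az":0,"gripper":5},
])

```text
t: 16.37
eef_pos: [0.5464, 0.2711, 0.0222]
tool_rot: [-0.099, 0.7, 0.099, 0.7]
ft_force: [-0.2, 1.2, -0.4]
opening: 0.0655
```

>>> move_arm([
  {"x":0,"y":0,"z":0,"ax":0,"ay":0,"az":0,"gripper":5},
  {"x":0,"y":0,"z":0,"ax":0,"ay":0,"az":0,"gripper":5},
  {"x":0,"y":0,"z":0,"ax":0,"ay":0,"az":0,"gripper":5},
  {"x":0,"y":0,"z":0,"ax":0,"ay":0,"az":0,"gripper":5},
])

```text
t: 16.7
eef_pos: [0.5464, 0.271, 0.0222]
tool_rot: [-0.099, 0.7, 0.099, 0.7]
ft_force: [0.1, 0.5, 0.2]
opening: 0.0558
```

>>> move_arm([
  {"x":0,"y":0,"z":3,"ax":0,"ay":0,"az":0,"gripper":5},
  {"x":0,"y":0,"z":7,"ax":0,"ay":0,"az":0,"gripper":5},
  {"x":0,"y":0,"z":11,"ax":0,"ay":0,"az":0,"gripper":5},
  {"x":0,"y":0,"z":15,"ax":0,"ay":0,"az":0,"gripper":5},
  {"x":0,"y":0,"z":17.5,"ax":0,"ay":0,"az":0,"gripper":5},
])

```text
t: 17.12
eef_pos: [0.5474, 0.2715, 0.2012]
tool_rot: [-0.099, 0.699, 0.1, 0.701]
ft_force: [0.2, 0.7, -0.8]
opening: 0.0563
```

>>> move_arm([
  {"x":1.2,"y":-4,"z":0,"ax":0,"ay":0,"az":-0.08,"gripper":5},
  {"x":2.4,"y":-8,"z":0,"ax":0,"ay":0,"az":-0.16,"gripper":5},
  {"x":3.6,"y":-12,"z":0,"ax":0,"ay":0,"az":-0.25,"gripper":5},
  {"x":4.8,"y":-16,"z":0,"ax":0,"ay":0,"az":-0.25,"gripper":5},
  {"x":6,"y":-19.5,"z":0,"ax":0,"ay":0,"az":-0.25,"gripper":5},
])

```text
t: 17.53
eef_pos: [0.6064, 0.0737, 0.1971]
tool_rot: [-0.011, 0.707, 0.011, 0.707]
ft_force: [-0.4, -0.3, -0.7]
opening: 0.0559
```

>>> move_arm([
  {"x":1.2,"y":-4,"z":0,"ax":0,"ay":0,"az":0,"gripper":5},
  {"x":2.4,"y":-8,"z":0,"ax":0,"ay":0,"az":0,"gripper":5},
  {"x":3.6,"y":-12,"z":0,"ax":0,"ay":0,"az":0,"gripper":5},
  {"x":3.6,"y":-12.5,"z":0,"ax":0,"ay":0,"az":0,"gripper":5},
  {"x":3.6,"y":-12.5,"z":0,"ax":0,"ay":0,"az":0,"gripper":5},
])

```text
t: 17.95
eef_pos: [0.6425, -0.0516, 0.1967]
tool_rot: [-0.01, 0.707, 0.01, 0.707]
ft_force: [0.4, 0.9, -1.0]
opening: 0.0559
```

Run:
```python
from h import *
w=camera("wrist");w=camera("wrist");cv2.imwrite("pics/w13.png",w["color"][:,:,::-1]);e,j=jaw();print(e,j)
print("cork",top(w,(270,60,110,155),brown,.04,1))
print("ply",top(w,(225,210,200,225),lambda H,S,V:(S>60)&(H>8)&(H<30)&(V>75),e[2]-.005,0))
```

```text
[ 0.64185691 -0.04857783  0.19670014] 91.73631207190408
cork (array([ 0.57813637, -0.04718482]), array([ 0.57841975, -0.04714275]), [np.float64(54.76507568359375), np.float64(73.87528076171874)], np.float32(1.7054077))
ply (array([ 0.63748735, -0.05096774]), array([ 0.63574716, -0.05148167]), [np.float64(62.39764404296875), np.float64(89.51820678710938)], np.float32(1.6619973))
```

View pics/w13.png

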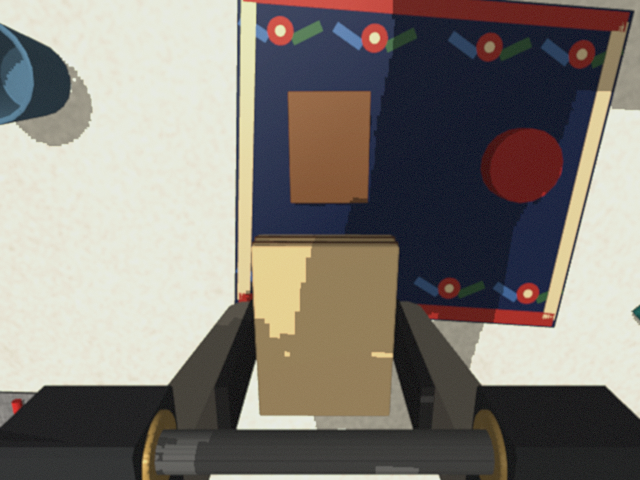

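```bash
cat >> h.py <<'E'
def held(px,dz):
    w=camera("wrist");e,j=jaw();p=onp(w,px,e[2]+dz);print("held",p.mean(0).round(4),"eef",e.round(4),round(j,2),get_obs()["ft_force"].round(1))
E
python3 - <<'E'
from h import *
for i in range(2):held([(252,243),(398,243),(391,415),(259,415)],-.0042)
E
```

```text
held [ 0.6413 -0.0469  0.1926] eef [ 0.6418 -0.0478  0.1968] 91.81 [ 0.3  0.2 -0.6]
held [ 0.6413 -0.0462  0.1928] eef [ 0.6419 -0.0475  0.197 ] 91.86 [-0.3 -0.7 -0.1]
```

>>> move_arm([
  {"x":-3.5,"y":0,"z":0,"ax":0,"ay":0,"az":0,"gripper":5},
  {"x":-6.2,"y":0,"z":-2,"ax":0,"ay":0,"az":0,"gripper":5},
  {"x":-6.2,"y":0,"z":-6,"ax":0,"ay":0,"az":0,"gripper":5},
  {"x":-6.2,"y":0,"z":-10,"ax":0,"ay":0,"az":0,"gripper":5},
  {"x":-6.2,"y":0,"z":-10,"ax":0,"ay":0,"az":0,"gripper":5},
])

```text
t: 18.57
eef_pos: [0.5753, -0.047, 0.0912]
tool_rot: [-0.011, 0.71, 0.012, 0.704]
ft_force: [-2.2, 0.6, -1.4]
opening: 0.0561
```

>>> move_arm([
  {"x":0,"y":0,"z":-1,"ax":0,"ay":0,"az":0,"gripper":5},
  {"x":0,"y":0,"z":-2,"ax":0,"ay":0,"az":0,"gripper":5},
  {"x":0,"y":0,"z":-2.4,"ax":0,"ay":0,"az":0,"gripper":5},
  {"x":0,"y":0,"z":-2.4,"ax":0,"ay":0,"az":0,"gripper":5},
  {"x":0,"y":0,"z":-2.4,"ax":0,"ay":0,"az":0,"gripper":5},
])

```text
t: 18.98
eef_pos: [0.5812, -0.049, 0.074]
tool_rot: [-0.011, 0.707, 0.011, 0.707]
ft_force: [0.3, 0.8, -0.1]
opening: 0.056
```

Run:
```python
from h import *
for i in range(2):held([(252,243),(398,243),(391,415),(259,415)],-.0042)
```

```text
held [ 0.5807 -0.0473  0.0699] eef [ 0.5812 -0.049   0.0741] 91.79 [-0.4  0.7 -1. ]
held [ 0.5808 -0.0473  0.0699] eef [ 0.5811 -0.0491  0.0741] 91.78 [ 0.3  1.  -0.4]
```

>>> move_arm([
  {"x":-0.2,"y":0.02,"z":-0.5,"ax":0,"ay":0,"az":0,"gripper":5},
  {"x":-0.2,"y":0.02,"z":-0.9,"ax":0,"ay":0,"az":0,"gripper":5},
  {"x":-0.2,"y":0.02,"z":-1.1,"ax":0,"ay":0,"az":0,"gripper":5},
  {"x":-0.2,"y":0.02,"z":-1.18,"ax":0,"ay":0,"az":0,"gripper":5},
  {"x":-0.2,"y":0.02,"z":-1.18,"ax":0,"ay":0,"az":0,"gripper":5},
])

```text
t: 19.5
eef_pos: [0.5781, -0.0488, 0.0618]
tool_rot: [-0.011, 0.707, 0.011, 0.707]
ft_force: [-3.6, 0.6, 10.1]
opening: 0.056
```

Run:
```python
from h import *
for i in range(2):held([(252,243),(398,243),(391,415),(259,415)],-.0042)
```

```text
held [ 0.5776 -0.0471  0.0576] eef [ 0.5781 -0.0488  0.0618] 91.78 [-3.  -0.5  9.8]
held [ 0.5776 -0.0471  0.0576] eef [ 0.5781 -0.0488  0.0618] 91.78 [-3.8  0.6  9.7]
```

>>> move_arm([
  {"x":0.1,"y":0,"z":0.08,"ax":0,"ay":0,"az":0,"gripper":5},
  {"x":0.1,"y":0,"z":0.08,"ax":0,"ay":0,"az":0,"gripper":9},
  {"x":0.1,"y":0,"z":0.08,"ax":0,"ay":0,"az":0,"gripper":9},
  {"x":0.1,"y":0,"z":0.08,"ax":0,"ay":0,"az":0,"gripper":9},
  {"x":0.1,"y":0,"z":0.5,"ax":0,"ay":0,"az":0,"gripper":9},
])

```text
t: 20.02
eef_pos: [0.5788, -0.0488, 0.0656]
tool_rot: [-0.011, 0.708, 0.011, 0.707]
ft_force: [-0.8, -0.3, 0.4]
opening: 0.0807
```

>>> move_arm([
  {"x":0,"y":0,"z":3,"ax":0,"ay":0,"az":0,"gripper":9},
  {"x":0,"y":0,"z":7,"ax":0,"ay":0,"az":0,"gripper":9},
  {"x":0,"y":0,"z":11,"ax":0,"ay":0,"az":0,"gripper":9},
  {"x":0,"y":3,"z":13,"ax":0,"ay":0,"az":0.1,"gripper":9},
  {"x":0,"y":7,"z":14,"ax":0,"ay":0,"az":0.2,"gripper":9},
])

```text
t: 20.43
eef_pos: [0.5813, 0.0199, 0.2106]
tool_rot: [-0.082, 0.7, 0.081, 0.704]
ft_force: [0.6, 0.7, -0.3]
opening: 0.0899
```

>>> move_arm([
  {"x":0,"y":3.6,"z":0,"ax":0,"ay":0,"az":0.11,"gripper":9},
  {"x":0,"y":7.2,"z":0,"ax":0,"ay":0,"az":0.22,"gripper":9},
  {"x":0,"y":10.8,"z":0,"ax":0,"ay":0,"az":0.33,"gripper":9},
  {"x":0,"y":14.4,"z":0,"ax":0,"ay":0,"az":0.44,"gripper":9},
  {"x":0,"y":18,"z":0,"ax":0,"ay":0,"az":0.55,"gripper":9},
])

```text
t: 20.85
eef_pos: [0.5791, 0.203, 0.2067]
tool_rot: [-0.271, 0.653, 0.271, 0.653]
ft_force: [0.7, -0.1, -0.5]
opening: 0.0898
```

>>> move_arm([
  {"x":0,"y":3.6,"z":0,"ax":0,"ay":0,"az":0.11,"gripper":9},
  {"x":0,"y":7.2,"z":0,"ax":0,"ay":0,"az":0.22,"gripper":9},
  {"x":0,"y":10.8,"z":0,"ax":0,"ay":0,"az":0.33,"gripper":9},
  {"x":0,"y":14.4,"z":0,"ax":0,"ay":0,"az":0.44,"gripper":9},
  {"x":0,"y":18,"z":0,"ax":0,"ay":0,"az":0.51,"gripper":9},
])

```text
t: 21.27
eef_pos: [0.579, 0.383, 0.2065]
tool_rot: [-0.427, 0.563, 0.427, 0.563]
ft_force: [0.5, -0.6, -0.1]
opening: 0.09
```

Run:
```python
from h import *
w=camera("wrist");w=camera("wrist");cv2.imwrite("pics/w14.png",w["color"][:,:,::-1]);e,j=jaw();print(e,j,get_obs()["joint_positions"].round(2))
s=camera("side");crop(s,250,170,190,160,3.7,"s14.png")
```

```text
[0.5787802  0.38616657 0.2062119 ] 164.33199189974698 [ 0.59  0.48  1.49  0.    1.16 -2.28]
```

View pics/w14.png

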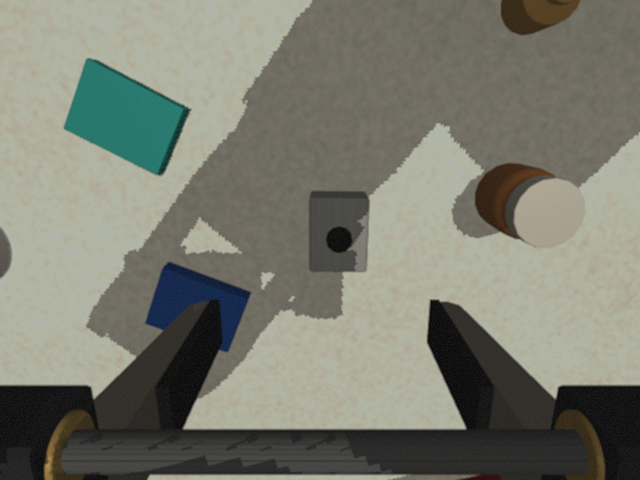

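View pics/s14.png

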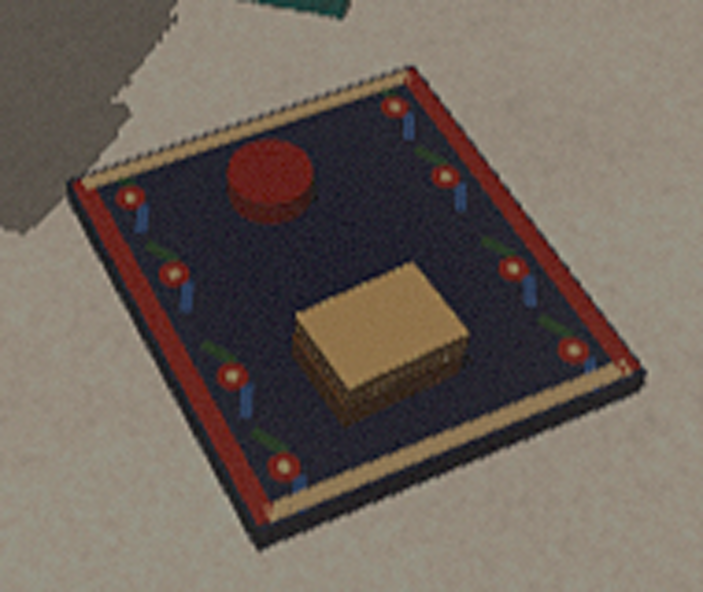

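Run:
```python
from h import *
w=camera("wrist");e,j=jaw();print(e,j)
p=onp(w,[(310,197),(367,197),(368,271),(310,271)],.034);print(p.round(4),p.mean(0).round(4))
d=p[3]-p[0];print(np.degrees(np.arctan2(d[1],d[0]))%180)
print("knob",onp(w,[(339,240)],.046))
J=np.array([np.cos(np.radians(j)),np.sin(np.radians(j))]);A=np.array([-J[1],J[0]])
q=onp(w,[(249,292),(227,350),(169,264),(147,322)],.018)[:,:2]-p.mean(0)[:2]
print("blue rel jaw,other",(q@J).round(3),(q@A).round(3))
```

```text
[0.57886053 0.38177414 0.20589389] 164.03488356548237
[[0.5822 0.3558 0.034 ]
 [0.5408 0.3675 0.034 ]
 [0.5545 0.4253 0.034 ]
 [0.5989 0.4127 0.034 ]] [0.5691 0.3903 0.034 ]
73.64389133244973
knob [[0.56946111 0.39095127 0.046     ]]
blue rel jaw,other [-0.075 -0.097 -0.14  -0.165] [-0.055 -0.11  -0.03  -0.083]
```

>>> move_arm([
  {"x":-0.8,"y":0.5,"z":-2,"ax":0,"ay":0,"az":0,"gripper":8},
  {"x":-0.8,"y":0.5,"z":-6,"ax":0,"ay":0,"az":0,"gripper":8},
  {"x":-0.8,"y":0.5,"z":-9,"ax":0,"ay":0,"az":0,"gripper":8},
  {"x":-0.8,"y":0.5,"z":-11.5,"ax":0,"ay":0,"az":0,"gripper":8},
  {"x":-0.8,"y":0.5,"z":-11.5,"ax":0,"ay":0,"az":0,"gripper":8},
])

```text
t: 21.88
eef_pos: [0.5686, 0.3825, 0.0861]
tool_rot: [-0.425, 0.568, 0.425, 0.562]
ft_force: [-1.5, -0.9, -0.4]
opening: 0.08
```

>>> move_arm([
  {"x":0,"y":0,"z":0,"ax":0,"ay":0,"az":0,"gripper":8},
  {"x":0,"y":0,"z":0,"ax":0,"ay":0,"az":0,"gripper":8},
  {"x":0,"y":0,"z":0,"ax":0,"ay":0,"az":0,"gripper":8},
])

```text
t: 22.13
eef_pos: [0.5728, 0.3865, 0.0937]
tool_rot: [-0.425, 0.564, 0.425, 0.566]
ft_force: [-0.7, 0.3, 0.1]
opening: 0.0802
```

Run:
```python
from h import *
w=camera("wrist");w=camera("wrist");cv2.imwrite("pics/w15.png",w["color"][:,:,::-1]);e,j=jaw();print(e,j)
```

```text
[0.57246436 0.38659016 0.09340457] 163.9544038097859
```

View pics/w15.png

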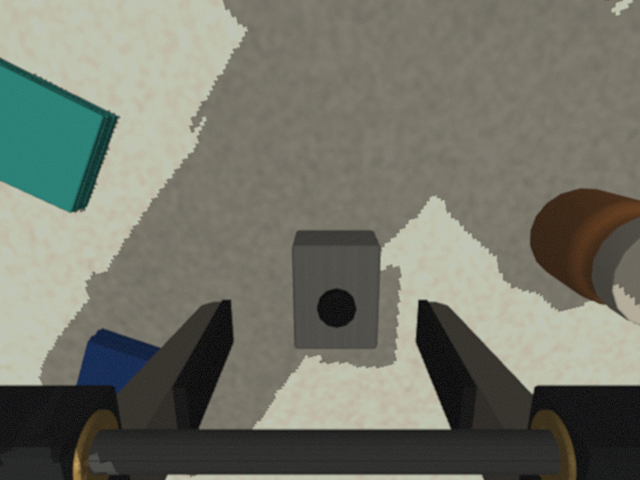

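Run:
```python
from h import *
w=camera("wrist");e,j=jaw();print(e,j)
p=onp(w,[(293,245),(380,245),(377,348),(297,348)],.034);print(p.mean(0).round(4))
d=p[3]-p[0];print(np.degrees(np.arctan2(d[1],d[0]))%180);d=p[2]-p[1];print(np.degrees(np.arctan2(d[1],d[0]))%180)
```

```text
[0.57221218 0.3865718  0.09306972] 163.963934887353
[0.5687 0.3968 0.034 ]
74.90528179425648
74.61725520435586
```

>>> move_arm([
  {"x":-0.2,"y":0.6,"z":-2,"ax":0,"ay":0,"az":0,"gripper":8},
  {"x":-0.2,"y":0.6,"z":-2.5,"ax":0,"ay":0,"az":0,"gripper":8},
  {"x":-0.2,"y":0.6,"z":-2.5,"ax":0,"ay":0,"az":0,"gripper":8},
  {"x":-0.2,"y":0.6,"z":-2.5,"ax":0,"ay":0,"az":0,"gripper":8},
  {"x":-0.2,"y":0.6,"z":-2.5,"ax":0,"ay":0,"az":0,"gripper":8},
])

```text
t: 22.7
eef_pos: [0.5697, 0.3923, 0.067]
tool_rot: [-0.426, 0.565, 0.425, 0.565]
ft_force: [-0.1, 0.2, -0.3]
opening: 0.0802
```

Run:
```python
from h import *
w=camera("wrist");w=camera("wrist");cv2.imwrite("pics/w16.png",w["color"][:,:,::-1]);e,j=jaw();print(e,j,R.from_quat(get_obs()["tool_rot"]).as_matrix()[:,0])
```

```text
[0.56982    0.39229966 0.06704328] 163.97257107664592 [ 7.86546040e-04  5.08441273e-04 -9.99999561e-01]
```

View pics/w16.png

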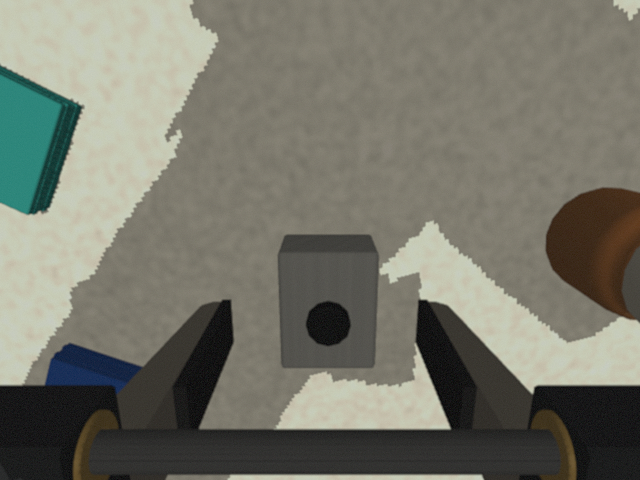

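Run:
```python
from h import *
w=camera("wrist");e,j=jaw();print(e,j)
p=onp(w,[(279,252),(378,252),(375,367),(282,367)],.034);print(p.round(4),p.mean(0).round(4))
d=p[3]-p[0];print(np.hypot(*d[:2]),np.degrees(np.arctan2(d[1],d[0]))%180);d=p[2]-p[1];print(np.degrees(np.arctan2(d[1],d[0]))%180)
c=p.mean(0);print(proj(w,[[c[0],c[1],.034],[e[0],e[1],.034]]))
```

```text
[0.56977692 0.39231512 0.06702018] 163.97655205625662
[[0.5825 0.3624 0.034 ]
 [0.5398 0.3745 0.034 ]
 [0.5553 0.4313 0.034 ]
 [0.599  0.4188 0.034 ]] [0.5692 0.3967 0.034 ]
0.05882595580630686 73.6712593368545
74.72012059960018
[[328.49553588 311.98567615]
 [324.61815013 303.9552668 ]]
```

>>> move_arm([
  {"x":0.1,"y":0.4,"z":-1,"ax":0,"ay":0,"az":0,"gripper":8},
  {"x":0.1,"y":0.4,"z":-3,"ax":0,"ay":0,"az":0,"gripper":8},
  {"x":0.1,"y":0.4,"z":-4.1,"ax":0,"ay":0,"az":0,"gripper":8},
  {"x":0.1,"y":0.4,"z":-4.1,"ax":0,"ay":0,"az":0,"gripper":8},
  {"x":0.1,"y":0.4,"z":-4.1,"ax":0,"ay":0,"az":0,"gripper":8},
])

```text
t: 23.27
eef_pos: [0.5698, 0.3958, 0.0242]
tool_rot: [-0.425, 0.566, 0.425, 0.564]
ft_force: [-0.6, 0.7, 0.5]
opening: 0.08
```

Run:
```python
from h import *
w=camera("wrist");w=camera("wrist");cv2.imwrite("pics/w17.png",w["color"][:,:,::-1]);e,j=jaw();print(e,j)
```

```text
[0.57068758 0.39643039 0.02568973] 163.97925484586582
```

View pics/w17.png

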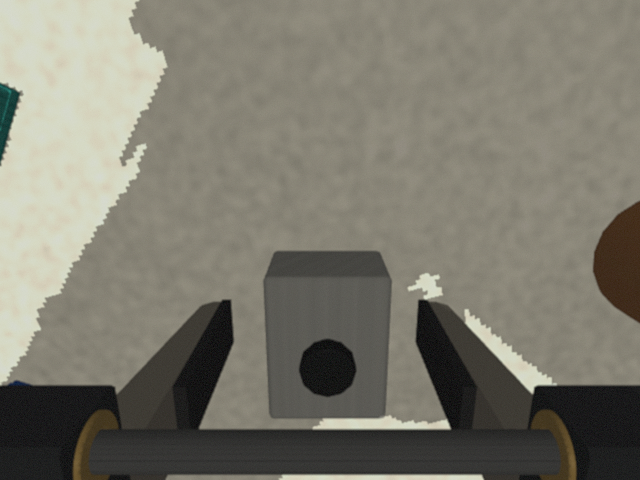

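>>> move_arm([
  {"x":0,"y":0,"z":0,"ax":0,"ay":0,"az":0,"gripper":4},
  {"x":0,"y":0,"z":0,"ax":0,"ay":0,"az":0,"gripper":4},
  {"x":0,"y":0,"z":0,"ax":0,"ay":0,"az":0,"gripper":4},
  {"x":0,"y":0,"z":0,"ax":0,"ay":0,"az":0,"gripper":4},
  {"x":0,"y":0,"z":0,"ax":0,"ay":0,"az":0,"gripper":4},
], force=35)

```text
t: 23.78
eef_pos: [0.5705, 0.3963, 0.0256]
tool_rot: [-0.425, 0.565, 0.425, 0.565]
ft_force: [0.0, -0.6, -0.5]
opening: 0.0486
```

>>> move_arm([
  {"x":0,"y":0,"z":0,"ax":0,"ay":0,"az":0,"gripper":4},
  {"x":0,"y":0,"z":0,"ax":0,"ay":0,"az":0,"gripper":4},
  {"x":0,"y":0,"z":0,"ax":0,"ay":0,"az":0,"gripper":4},
])

```text
t: 24.03
eef_pos: [0.5701, 0.3963, 0.0255]
tool_rot: [-0.425, 0.565, 0.426, 0.565]
ft_force: [-4.8, 0.2, 5.1]
opening: 0.0452
```

>>> move_arm([
  {"x":0,"y":0,"z":1,"ax":0,"ay":0,"az":0,"gripper":4},
  {"x":0,"y":0,"z":3,"ax":0,"ay":0,"az":0,"gripper":4},
  {"x":0,"y":0,"z":6,"ax":0,"ay":0,"az":0,"gripper":4},
  {"x":0,"y":0,"z":10,"ax":0,"ay":0,"az":0,"gripper":4},
  {"x":0,"y":0,"z":14,"ax":0,"ay":0,"az":0,"gripper":4},
])

```text
t: 24.45
eef_pos: [0.5695, 0.3952, 0.1654]
tool_rot: [-0.426, 0.566, 0.425, 0.564]
ft_force: [-0.3, 0.8, -6.1]
opening: 0.0457
```

>>> move_arm([
  {"x":0.4,"y":-2.5,"z":1.5,"ax":0,"ay":0,"az":-0.08,"gripper":4},
  {"x":0.8,"y":-5.5,"z":3,"ax":0,"ay":0,"az":-0.16,"gripper":4},
  {"x":1.2,"y":-8.5,"z":4.5,"ax":0,"ay":0,"az":-0.24,"gripper":4},
  {"x":1.6,"y":-11.5,"z":4.5,"ax":0,"ay":0,"az":-0.33,"gripper":4},
  {"x":2,"y":-14.5,"z":4.5,"ax":0,"ay":0,"az":-0.42,"gripper":4},
])

```text
t: 24.87
eef_pos: [0.5907, 0.2498, 0.2115]
tool_rot: [-0.297, 0.641, 0.297, 0.642]
ft_force: [0.5, -0.4, -6.5]
opening: 0.0458
```

>>> move_arm([
  {"x":0.4,"y":-3,"z":0,"ax":0,"ay":0,"az":-0.09,"gripper":4},
  {"x":0.8,"y":-6,"z":0,"ax":0,"ay":0,"az":-0.18,"gripper":4},
  {"x":1.2,"y":-9,"z":0,"ax":0,"ay":0,"az":-0.27,"gripper":4},
  {"x":1.6,"y":-12,"z":0,"ax":0,"ay":0,"az":-0.36,"gripper":4},
  {"x":2.5,"y":-15,"z":0,"ax":0,"ay":0,"az":-0.45,"gripper":4},
])

```text
t: 25.28
eef_pos: [0.6142, 0.0994, 0.21]
tool_rot: [-0.146, 0.692, 0.146, 0.691]
ft_force: [0.7, 0.1, -4.7]
opening: 0.0459
```

>>> move_arm([
  {"x":0.5,"y":-3,"z":0,"ax":0,"ay":0,"az":-0.09,"gripper":4},
  {"x":1,"y":-6,"z":0,"ax":0,"ay":0,"az":-0.18,"gripper":4},
  {"x":1.8,"y":-9,"z":0,"ax":0,"ay":0,"az":-0.27,"gripper":4},
  {"x":2.5,"y":-12,"z":0,"ax":0,"ay":0,"az":-0.36,"gripper":4},
  {"x":3.5,"y":-14.8,"z":0,"ax":0,"ay":0,"az":-0.39,"gripper":4},
])

```text
t: 25.7
eef_pos: [0.6496, -0.0488, 0.21]
tool_rot: [-0.009, 0.708, 0.009, 0.707]
ft_force: [0.1, 1.5, -4.7]
opening: 0.0461
```

>>> move_arm([
  {"x":0,"y":0,"z":0,"ax":0,"ay":0,"az":0,"gripper":4},
  {"x":0,"y":0,"z":0,"ax":0,"ay":0,"az":0,"gripper":4},
  {"x":0,"y":0,"z":0,"ax":0,"ay":0,"az":0,"gripper":4},
  {"x":0,"y":0,"z":0,"ax":0,"ay":0,"az":0,"gripper":4},
])

```text
t: 26.03
eef_pos: [0.6498, -0.0459, 0.21]
tool_rot: [-0.011, 0.707, 0.012, 0.707]
ft_force: [0.0, 0.4, -5.1]
opening: 0.0454
```

Run:
```python
from h import *
w=camera("wrist");w=camera("wrist");cv2.imwrite("pics/w18.png",w["color"][:,:,::-1]);e,j=jaw();print(e,j)
print(top(w,(250,30,150,190),lambda H,S,V:(S>60)&(H>8)&(H<30)&(V>75),.058,0))
```

```text
[ 0.65002248 -0.04571615  0.21024396] 91.87426332494583
(array([ 0.57998243, -0.04732976]), array([ 0.57997336, -0.0472256 ]), [np.float64(56.717926025390625), np.float64(76.57368774414063)], np.float32(1.730092))
```

View pics/w18.png

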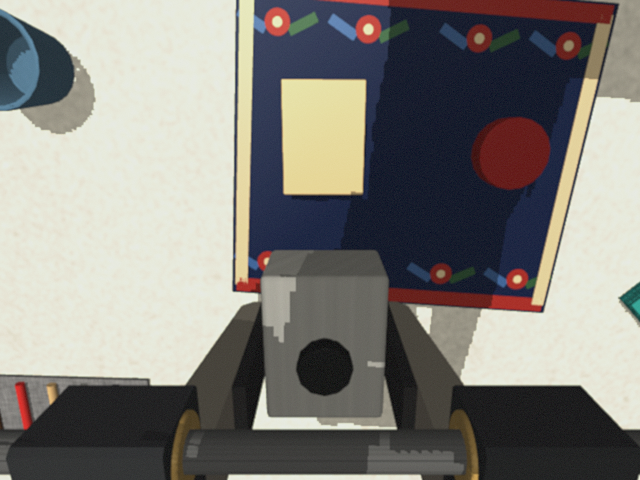

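Run:
```python
from h import *
for i in range(2):
    held([(261,276),(388,276),(384,416),(266,416)],.0084);w=camera("wrist");e,j=jaw()
    p=onp(w,[(261,276),(388,276),(384,416),(266,416)],e[2]+.0084);print(np.linalg.norm(p[3]-p[0]),np.linalg.norm(p[1]-p[0]),[np.degrees(np.arctan2(*(p[a]-p[b])[1::-1])) for a,b in((3,0),(2,1))],onp(w,[(325,367)],e[2]-.0256+.048))
```

```text
held [ 0.6491 -0.0441  0.2187] eef [ 0.6501 -0.0457  0.2103] 91.88 [ 0.2  0.  -5.2]
0.058658416624443266 0.044852136597030155 [np.float64(1.3630381091098578), np.float64(2.8926684155894535)] [[ 0.64777652 -0.04418528  0.23275093]]
held [ 0.6493 -0.0443  0.2187] eef [ 0.6503 -0.046   0.2103] 91.85 [ 0.4 -0.2 -6.1]
0.05868506484220311 0.04486486004083493 [np.float64(1.3430311453314259), np.float64(2.876181394303173)] [[ 0.64794082 -0.04443303  0.23276351]]
```

>>> move_arm([
  {"x":-3.5,"y":-0.15,"z":0,"ax":0,"ay":0,"az":0,"gripper":4},
  {"x":-6.9,"y":-0.3,"z":-1,"ax":0,"ay":0,"az":0,"gripper":4},
  {"x":-6.9,"y":-0.3,"z":-4,"ax":0,"ay":0,"az":0,"gripper":4},
  {"x":-6.9,"y":-0.3,"z":-7,"ax":0,"ay":0,"az":0,"gripper":4},
  {"x":-6.9,"y":-0.3,"z":-8.5,"ax":0,"ay":0,"az":0,"gripper":4},
])

```text
t: 26.75
eef_pos: [0.5796, -0.0495, 0.123]
tool_rot: [-0.011, 0.708, 0.011, 0.706]
ft_force: [-0.7, 0.6, -6.1]
opening: 0.0458
```

>>> move_arm([
  {"x":0,"y":0,"z":-1,"ax":0,"ay":0,"az":0,"gripper":4},
  {"x":0,"y":0,"z":-2,"ax":0,"ay":0,"az":0,"gripper":4},
  {"x":0,"y":0,"z":-2.6,"ax":0,"ay":0,"az":0,"gripper":4},
  {"x":0,"y":0,"z":-2.6,"ax":0,"ay":0,"az":0,"gripper":4},
  {"x":0,"y":0,"z":-2.6,"ax":0,"ay":0,"az":0,"gripper":4},
])

```text
t: 27.17
eef_pos: [0.5819, -0.0498, 0.0997]
tool_rot: [-0.011, 0.707, 0.011, 0.707]
ft_force: [1.1, 0.1, -4.8]
opening: 0.0458
```

Run:
```python
from h import *
for i in range(2):
    held([(261,276),(388,276),(384,416),(266,416)],.0084)
w=camera("wrist");cv2.imwrite("pics/w19.png",w["color"][:,:,::-1])
```

```text
held [ 0.5808 -0.0482  0.1084] eef [ 0.5821 -0.0498  0.1   ] 91.79 [-0.3 -0.1 -5.6]
held [ 0.5811 -0.0483  0.1086] eef [ 0.5822 -0.0499  0.1002] 91.79 [ 0.9 -0.2 -5.7]
```

View pics/w19.png

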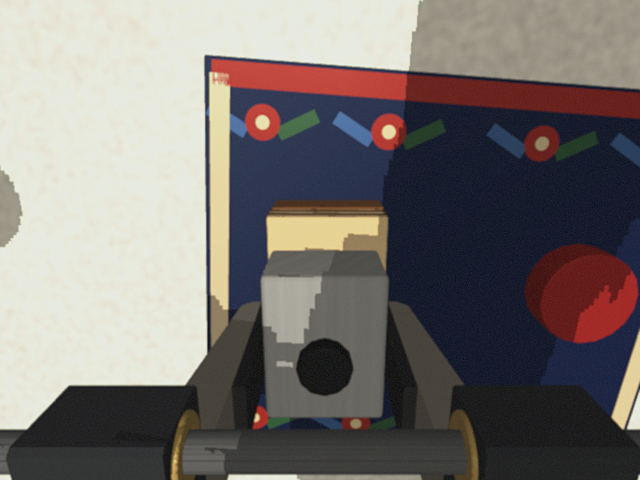

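Run:
```python
from h import *
w=camera("wrist")
p=onp(w,[(266.5,216),(388,214)],.058);print(p,p.mean(0)+[.038,.0012,0])
```

```text
[[ 0.54236364 -0.0761674   0.058     ]
 [ 0.53964869 -0.02060712  0.058     ]] [ 0.57900617 -0.04718726  0.058     ]
```

>>> move_arm([
  {"x":-0.17,"y":0.1,"z":-0.5,"ax":0,"ay":0,"az":0,"gripper":4},
  {"x":-0.17,"y":0.1,"z":-0.9,"ax":0,"ay":0,"az":0,"gripper":4},
  {"x":-0.17,"y":0.1,"z":-1.2,"ax":0,"ay":0,"az":0,"gripper":4},
  {"x":-0.17,"y":0.1,"z":-1.3,"ax":0,"ay":0,"az":0,"gripper":4},
  {"x":-0.17,"y":0.1,"z":-1.3,"ax":0,"ay":0,"az":0,"gripper":4},
])

```text
t: 27.78
eef_pos: [0.5794, -0.0488, 0.0858]
tool_rot: [-0.011, 0.707, 0.011, 0.707]
ft_force: [-0.1, -0.5, -5.7]
opening: 0.0452
```

Run:
```python
from h import *
for i in range(2):
    held([(261,276),(388,276),(384,416),(266,416)],.0084)
```

```text
held [ 0.5783 -0.0472  0.0944] eef [ 0.5795 -0.0488  0.086 ] 91.79 [ 0.5  0.9 -5.5]
held [ 0.5786 -0.0472  0.0946] eef [ 0.5797 -0.0488  0.0862] 91.79 [ 0.4  0.6 -5.5]
```

Aligned; lower the last ~2.5 mm slowly.

>>> move_arm([
  {"x":0,"y":0,"z":-0.08,"ax":0,"ay":0,"az":0,"gripper":4},
  {"x":0,"y":0,"z":-0.14,"ax":0,"ay":0,"az":0,"gripper":4},
  {"x":0,"y":0,"z":-0.2,"ax":0,"ay":0,"az":0,"gripper":4},
  {"x":0,"y":0,"z":-0.25,"ax":0,"ay":0,"az":0,"gripper":4},
  {"x":0,"y":0,"z":-0.28,"ax":0,"ay":0,"az":0,"gripper":4},
])

```text
t: 28.3
eef_pos: [0.5797, -0.0488, 0.0835]
tool_rot: [-0.011, 0.707, 0.011, 0.707]
ft_force: [-1.0, -0.7, -0.4]
opening: 0.046
```

Run:
```python
from h import *
for i in range(2):
    held([(261,276),(388,276),(384,416),(266,416)],.0084)
```

```text
held [ 0.5788 -0.0472  0.0919] eef [ 0.5797 -0.0488  0.0835] 91.79 [-0.3  0.  -5.7]
held [ 0.5788 -0.0472  0.0919] eef [ 0.5797 -0.0488  0.0835] 91.79 [ 0.2  0.2 -5.8]
```

>>> move_arm([
  {"x":0,"y":0,"z":-0.05,"ax":0,"ay":0,"az":0,"gripper":4},
  {"x":0,"y":0,"z":-0.08,"ax":0,"ay":0,"az":0,"gripper":4},
  {"x":0,"y":0,"z":-0.08,"ax":0,"ay":0,"az":0,"gripper":4},
])

```text
t: 28.65
eef_pos: [0.5797, -0.0488, 0.0835]
tool_rot: [-0.011, 0.707, 0.011, 0.707]
ft_force: [-2.7, -0.3, 5.2]
opening: 0.0456
```

Contact (net +11 N from the hanging load). Release.

>>> move_arm([
  {"x":0,"y":0,"z":0.05,"ax":0,"ay":0,"az":0,"gripper":4},
  {"x":0,"y":0,"z":0.05,"ax":0,"ay":0,"az":0,"gripper":7},
  {"x":0,"y":0,"z":0.05,"ax":0,"ay":0,"az":0,"gripper":7},
  {"x":0,"y":0,"z":0.05,"ax":0,"ay":0,"az":0,"gripper":7},
  {"x":0,"y":0,"z":0.05,"ax":0,"ay":0,"az":0,"gripper":7},
])

```text
t: 29.07
eef_pos: [0.58, -0.0488, 0.0834]
tool_rot: [-0.011, 0.707, 0.011, 0.707]
ft_force: [-0.5, -0.5, 0.5]
opening: 0.0692
```

Run:
```python
from h import *
w=camera("wrist");cv2.imwrite("pics/w20.png",w["color"][:,:,::-1])
print(get_obs()["ft_force"],get_obs()["opening"],jaw())
```

```text
[-0.36688937 -0.35828846 -0.66010182] 0.06998190347223839 (array([ 0.57995527, -0.04880644,  0.08330856]), np.float64(91.79042476229891))
```

View pics/w20.png

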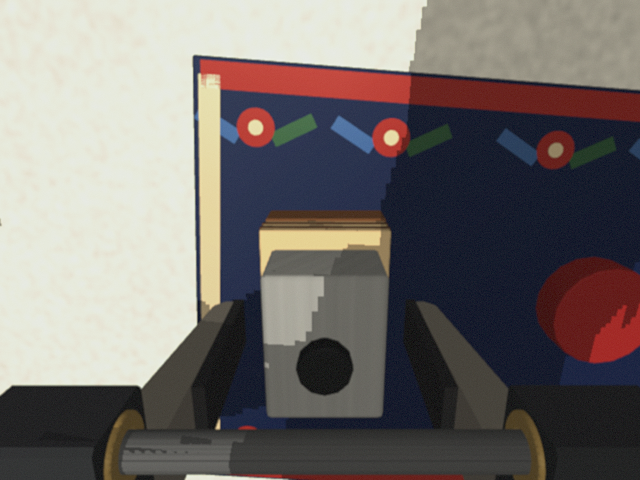

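>>> move_arm([
  {"x":0,"y":0,"z":2,"ax":0,"ay":0,"az":0,"gripper":7},
  {"x":0,"y":0,"z":5,"ax":0,"ay":0,"az":0,"gripper":7},
  {"x":0,"y":0,"z":9,"ax":0,"ay":0,"az":0,"gripper":7},
  {"x":0,"y":0,"z":12,"ax":0,"ay":0,"az":0,"gripper":7},
  {"x":-2,"y":3,"z":12.5,"ax":0,"ay":0,"az":0,"gripper":7},
])

```text
t: 29.53
eef_pos: [0.5654, -0.0216, 0.2142]
tool_rot: [-0.011, 0.703, 0.009, 0.711]
ft_force: [0.7, 1.2, 0.9]
opening: 0.0702
```

>>> move_arm([
  {"x":-2,"y":3.5,"z":0,"ax":0,"ay":0,"az":0,"gripper":7},
  {"x":-4,"y":7,"z":0,"ax":0,"ay":0,"az":0,"gripper":7},
  {"x":-6,"y":10.5,"z":0,"ax":0,"ay":0,"az":0,"gripper":7},
  {"x":-8,"y":14,"z":0,"ax":0,"ay":0,"az":0,"gripper":7},
  {"x":-10,"y":17.5,"z":0,"ax":0,"ay":0,"az":0,"gripper":7},
])

```text
t: 29.95
eef_pos: [0.4586, 0.1575, 0.2084]
tool_rot: [-0.011, 0.707, 0.011, 0.707]
ft_force: [0.2, 0.4, 0.4]
opening: 0.07
```

>>> move_arm([
  {"x":-2,"y":3.5,"z":0,"ax":0,"ay":0,"az":0,"gripper":7},
  {"x":-4,"y":7,"z":0,"ax":0,"ay":0,"az":0,"gripper":7},
  {"x":-6.6,"y":10.5,"z":0,"ax":0,"ay":0,"az":0,"gripper":7},
  {"x":-6.6,"y":11.1,"z":0,"ax":0,"ay":0,"az":0,"gripper":7},
  {"x":-6.6,"y":11.1,"z":0,"ax":0,"ay":0,"az":0,"gripper":7},
])

```text
t: 30.37
eef_pos: [0.3927, 0.2693, 0.2084]
tool_rot: [-0.012, 0.707, 0.013, 0.707]
ft_force: [0.5, -0.2, 0.2]
opening: 0.0703
```

Run:
```python
from h import *
w=camera("wrist");w=camera("wrist");cv2.imwrite("pics/w21.png",w["color"][:,:,::-1]);e,j=jaw();print(e,j,get_obs()["joint_positions"].round(2))
print(proj(w,[e]))
```

```text
[0.39397398 0.26703656 0.20824202] 91.86825390291749 [ 0.59  0.15  1.97 -0.    1.02 -1.01]
[[318.31767894 341.50577172]]
```

View pics/w21.png

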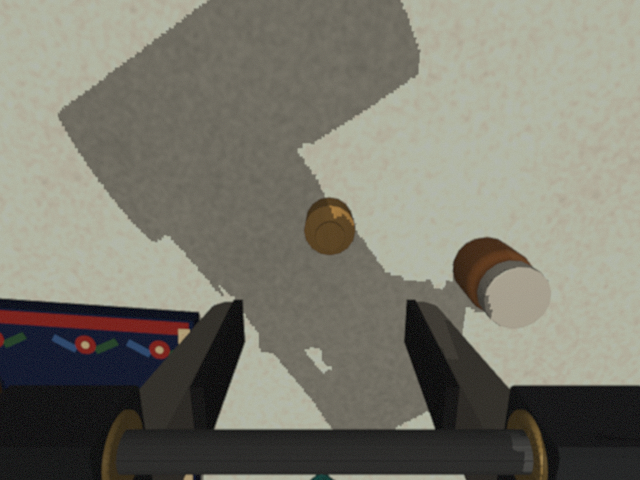

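Run:
```python
from h import *
w=camera("wrist");e,j=jaw();print(e)
print(onp(w,[(330,229)],.038),onp(w,[(329.5,237)],.056),"jar",onp(w,[(515,295)],.075))
cv2.imwrite("pics/x2.png",cv2.resize(w["color"][180:270,285:375,::-1],None,fx=6,fy=6))
```

```text
[0.39423574 0.26646233 0.20818045]
[[0.39166293 0.27284026 0.038     ]] [[0.39314417 0.272296   0.056     ]] jar [[0.42638891 0.40571945 0.075     ]]
```

View pics/x2.png

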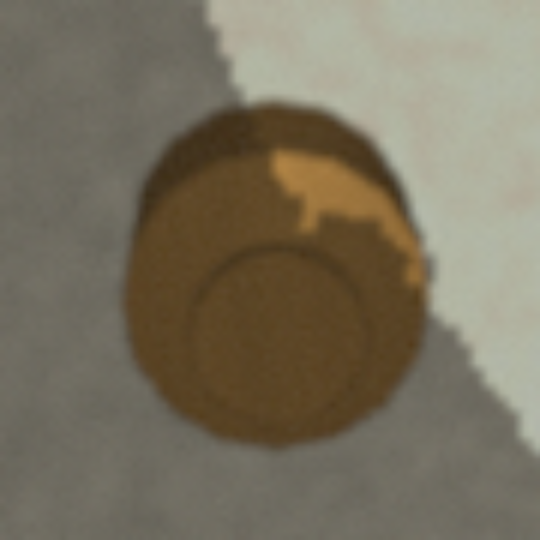

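>>> move_arm([
  {"x":-0.2,"y":0.3,"z":-3,"ax":0,"ay":0,"az":0,"gripper":7},
  {"x":-0.2,"y":0.3,"z":-7,"ax":0,"ay":0,"az":0,"gripper":7},
  {"x":-0.2,"y":0.3,"z":-10.5,"ax":0,"ay":0,"az":0,"gripper":7},
  {"x":-0.2,"y":0.3,"z":-11.5,"ax":0,"ay":0,"az":0,"gripper":7},
  {"x":-0.2,"y":0.3,"z":-11.5,"ax":0,"ay":0,"az":0,"gripper":7},
])

```text
t: 30.93
eef_pos: [0.3908, 0.2679, 0.091]
tool_rot: [-0.011, 0.709, 0.009, 0.705]
ft_force: [0.4, 0.2, 0.2]
opening: 0.0701
```

>>> move_arm([
  {"x":0,"y":0,"z":-0.5,"ax":0,"ay":0,"az":0,"gripper":7},
  {"x":0,"y":0,"z":-0.5,"ax":0,"ay":0,"az":0,"gripper":7},
  {"x":0,"y":0,"z":-0.5,"ax":0,"ay":0,"az":0,"gripper":7},
])

```text
t: 31.18
eef_pos: [0.3929, 0.2706, 0.0896]
tool_rot: [-0.01, 0.706, 0.011, 0.708]
ft_force: [0.5, -0.1, -0.2]
opening: 0.0701
```

Run:
```python
from h import *
w=camera("wrist");w=camera("wrist");cv2.imwrite("pics/w22.png",w["color"][:,:,::-1]);e,j=jaw();print(e,j)
```

```text
[0.3925697  0.27069031 0.08953324] 91.78439893684845
```

View pics/w22.png

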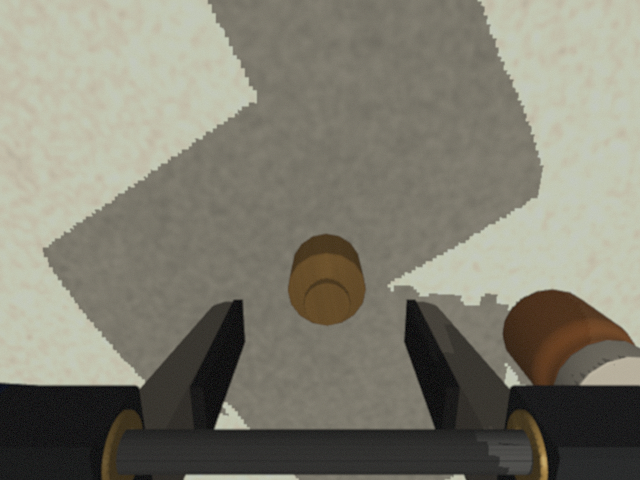

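Run:
```python
from h import *
w=camera("wrist");e,j=jaw();print(e)
p=onp(w,[(327,251.5),(327,325)],.038);print(p,p.mean(0),onp(w,[(327,302)],.056))
```

```text
[0.39239189 0.27066492 0.08937042]
[[0.37186963 0.27289795 0.038     ]
 [0.4118794  0.27425491 0.038     ]] [0.39187452 0.27357643 0.038     ] [[0.3908997  0.27339947 0.056     ]]
```

>>> move_arm([
  {"x":-0.05,"y":0.1,"z":-2,"ax":0,"ay":0,"az":0,"gripper":7},
  {"x":-0.05,"y":0.1,"z":-4,"ax":0,"ay":0,"az":0,"gripper":7},
  {"x":-0.05,"y":0.1,"z":-5.5,"ax":0,"ay":0,"az":0,"gripper":7},
  {"x":-0.05,"y":0.1,"z":-6.2,"ax":0,"ay":0,"az":0,"gripper":7},
  {"x":-0.05,"y":0.1,"z":-6.2,"ax":0,"ay":0,"az":0,"gripper":7},
])

```text
t: 31.75
eef_pos: [0.3906, 0.2709, 0.0254]
tool_rot: [-0.011, 0.708, 0.011, 0.706]
ft_force: [-0.2, -0.8, -0.0]
opening: 0.0703
```

Run:
```python
from h import *
w=camera("wrist");w=camera("wrist");w=camera("wrist");cv2.imwrite("pics/w23.png",w["color"][:,:,::-1]);e,j=jaw();print(e,j)
```

```text
[0.39168931 0.27158956 0.02701025] 91.7900213230775
```

View pics/w23.png

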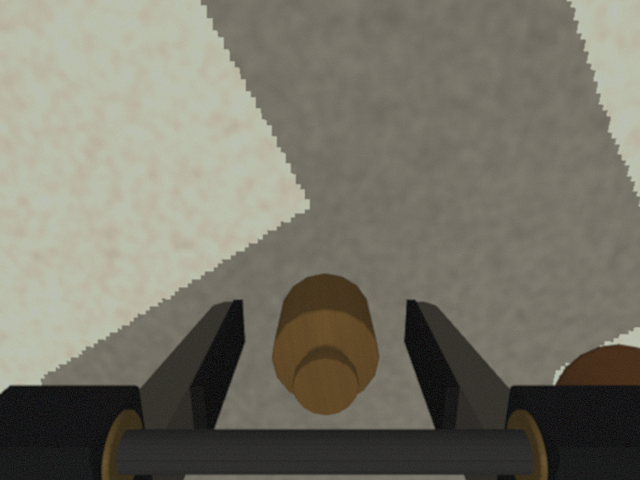

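Centred; grip and lift.

>>> move_arm([
  {"x":0,"y":0,"z":0,"ax":0,"ay":0,"az":0,"gripper":3.5},
  {"x":0,"y":0,"z":0,"ax":0,"ay":0,"az":0,"gripper":3.5},
  {"x":0,"y":0,"z":0,"ax":0,"ay":0,"az":0,"gripper":3.5},
  {"x":0,"y":0,"z":0,"ax":0,"ay":0,"az":0,"gripper":3.5},
  {"x":0,"y":0,"z":0,"ax":0,"ay":0,"az":0,"gripper":3.5},
], force=30)

```text
t: 32.32
eef_pos: [0.3914, 0.2714, 0.0265]
tool_rot: [-0.011, 0.707, 0.011, 0.707]
ft_force: [-1.2, -0.7, 3.2]
opening: 0.0394
```

>>> move_arm([
  {"x":0,"y":0,"z":0,"ax":0,"ay":0,"az":0,"gripper":3.5},
  {"x":0,"y":0,"z":0,"ax":0,"ay":0,"az":0,"gripper":3.5},
  {"x":0,"y":0,"z":0,"ax":0,"ay":0,"az":0,"gripper":3.5},
])

```text
t: 32.57
eef_pos: [0.3914, 0.2714, 0.0264]
tool_rot: [-0.011, 0.707, 0.011, 0.707]
ft_force: [-0.7, -0.5, 6.7]
opening: 0.0396
```

>>> move_arm([
  {"x":0,"y":0,"z":1,"ax":0,"ay":0,"az":0,"gripper":3.5},
  {"x":0,"y":0,"z":4,"ax":0,"ay":0,"az":0,"gripper":3.5},
  {"x":0,"y":0,"z":8,"ax":0,"ay":0,"az":0,"gripper":3.5},
  {"x":0,"y":0,"z":12,"ax":0,"ay":0,"az":0,"gripper":3.5},
  {"x":0,"y":0,"z":16,"ax":0,"ay":0,"az":0,"gripper":3.5},
])

```text
t: 32.98
eef_pos: [0.3902, 0.2704, 0.1879]
tool_rot: [-0.011, 0.708, 0.011, 0.706]
ft_force: [0.4, 0.9, -4.4]
opening: 0.0392
```

>>> move_arm([
  {"x":3.2,"y":-2,"z":2,"ax":0,"ay":0,"az":0,"gripper":3.5},
  {"x":6.4,"y":-4,"z":2,"ax":0,"ay":0,"az":0,"gripper":3.5},
  {"x":9.6,"y":-6,"z":2,"ax":0,"ay":0,"az":0,"gripper":3.5},
  {"x":12.8,"y":-8,"z":2,"ax":0,"ay":0,"az":0,"gripper":3.5},
  {"x":16,"y":-10,"z":2,"ax":0,"ay":0,"az":0,"gripper":3.5},
])

```text
t: 33.4
eef_pos: [0.5519, 0.1697, 0.2066]
tool_rot: [-0.011, 0.707, 0.011, 0.707]
ft_force: [0.4, 0.3, -3.3]
opening: 0.0395
```

>>> move_arm([
  {"x":3,"y":-2,"z":0,"ax":0,"ay":0,"az":0,"gripper":3.5},
  {"x":6,"y":-4,"z":0,"ax":0,"ay":0,"az":0,"gripper":3.5},
  {"x":9,"y":-6.5,"z":0,"ax":0,"ay":0,"az":0,"gripper":3.5},
  {"x":11,"y":-8.2,"z":0,"ax":0,"ay":0,"az":0,"gripper":3.5},
  {"x":11,"y":-8.2,"z":0,"ax":0,"ay":0,"az":0,"gripper":3.5},
])

```text
t: 33.82
eef_pos: [0.6642, 0.0854, 0.2059]
tool_rot: [-0.011, 0.707, 0.01, 0.707]
ft_force: [-0.5, 0.2, -3.6]
opening: 0.0393
```

>>> move_arm([
  {"x":0,"y":0,"z":0,"ax":0,"ay":0,"az":0,"gripper":3.5},
  {"x":0,"y":0,"z":0,"ax":0,"ay":0,"az":0,"gripper":3.5},
  {"x":0,"y":0,"z":0,"ax":0,"ay":0,"az":0,"gripper":3.5},
])

```text
t: 34.07
eef_pos: [0.6599, 0.0899, 0.206]
tool_rot: [-0.011, 0.708, 0.011, 0.707]
ft_force: [-0.2, 0.6, -3.3]
opening: 0.0394
```

Run:
```python
from h import *
w=camera("wrist");w=camera("wrist");cv2.imwrite("pics/w24.png",w["color"][:,:,::-1]);e,j=jaw();print(e,j,get_obs()["ft_force"],get_obs()["opening"])
```

```text
[0.66026873 0.09009477 0.20636864] 91.85409686602335 [-0.83236154  0.61623347 -3.39696496] 0.039496021676904615
```

View pics/w24.png

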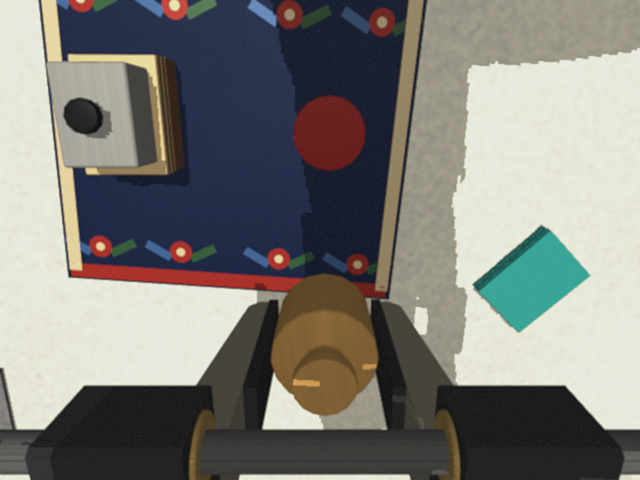

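Run:
```python
from h import *
w=camera("wrist");e,j=jaw();print(e)
cv2.imwrite("pics/x3.png",cv2.resize(w["color"][260:425,255:395,::-1],None,fx=3.5,fy=3.5))
print("disc",top(w,(280,85,100,100),red,.04,0))
print(onp(w,[(325,354)],e[2]+.0116),onp(w,[(325,380)],e[2]+.0296),e)
print("steel",onp(w,[(47,63),(143,66),(154,163),(65,167)],.092).mean(0),"knob",onp(w,[(81,116)],.105))
```

```text
[0.66044247 0.09006847 0.20643471]
disc (array([0.58660428, 0.09266151]), array([0.58651397, 0.09287544]), [np.float64(50.36842346191406), np.float64(50.80852966308594)], np.float32(0.7215651))
[[0.65921261 0.09176454 0.21803471]] [[0.65816612 0.09168696 0.23603471]] [0.66044247 0.09006847 0.20643471]
steel [ 0.58002268 -0.04153327  0.092     ] knob [[ 0.58006003 -0.04713803  0.105     ]]
```

View pics/x3.png

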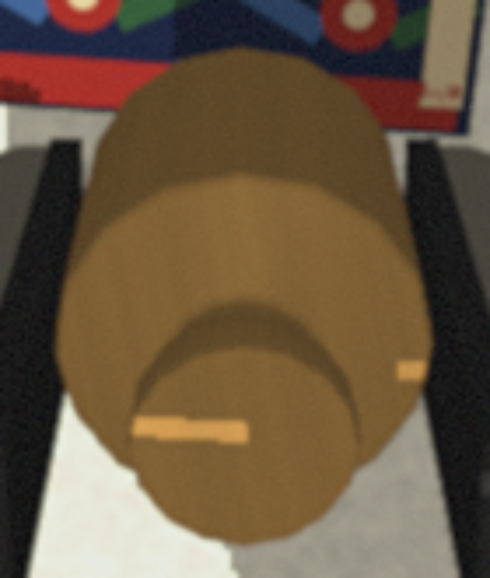

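>>> move_arm([
  {"x":-4,"y":0.1,"z":0,"ax":0,"ay":0,"az":0,"gripper":3.5},
  {"x":-7.3,"y":0.1,"z":-2,"ax":0,"ay":0,"az":0,"gripper":3.5},
  {"x":-7.3,"y":0.1,"z":-5,"ax":0,"ay":0,"az":0,"gripper":3.5},
  {"x":-7.3,"y":0.1,"z":-8,"ax":0,"ay":0,"az":0,"gripper":3.5},
  {"x":-7.3,"y":0.1,"z":-10,"ax":0,"ay":0,"az":0,"gripper":3.5},
])

```text
t: 34.63
eef_pos: [0.5865, 0.0907, 0.1047]
tool_rot: [-0.011, 0.707, 0.011, 0.707]
ft_force: [-0.6, -0.1, -4.2]
opening: 0.0396
```

>>> move_arm([
  {"x":0,"y":0,"z":-1,"ax":0,"ay":0,"az":0,"gripper":3.5},
  {"x":0,"y":0,"z":-2,"ax":0,"ay":0,"az":0,"gripper":3.5},
  {"x":0,"y":0,"z":-2.5,"ax":0,"ay":0,"az":0,"gripper":3.5},
  {"x":0,"y":0,"z":-2.5,"ax":0,"ay":0,"az":0,"gripper":3.5},
  {"x":0,"y":0,"z":-2.5,"ax":0,"ay":0,"az":0,"gripper":3.5},
])

```text
t: 35.05
eef_pos: [0.5888, 0.0904, 0.0819]
tool_rot: [-0.011, 0.707, 0.011, 0.707]
ft_force: [-0.7, -0.3, -3.5]
opening: 0.0394
```

Run:
```python
from h import *
for i in range(2):
    w=camera("wrist");e,j=jaw();print(e,j,onp(w,[(325,356.5)],e[2]+.0116),onp(w,[(325,387)],e[2]+.0296))
cv2.imwrite("pics/w25.png",w["color"][:,:,::-1])
```

```text
[0.58900616 0.09036671 0.08218647] 91.79212392140998 [[0.58868433 0.09204018 0.09378647]] [[0.58919682 0.09201412 0.11178647]]
[0.58904746 0.09033351 0.08225413] 91.78734389510888 [[0.58899914 0.09203383 0.09385413]] [[0.58952145 0.09200688 0.11185413]]
```

View pics/w25.png

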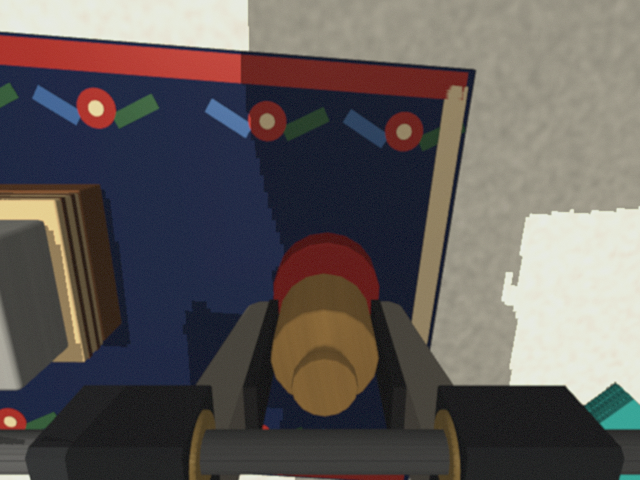

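>>> move_arm([
  {"x":-0.25,"y":0.06,"z":-0.5,"ax":0,"ay":0,"az":0,"gripper":3.5},
  {"x":-0.25,"y":0.06,"z":-0.9,"ax":0,"ay":0,"az":0,"gripper":3.5},
  {"x":-0.25,"y":0.06,"z":-1.15,"ax":0,"ay":0,"az":0,"gripper":3.5},
  {"x":-0.25,"y":0.06,"z":-1.25,"ax":0,"ay":0,"az":0,"gripper":3.5},
  {"x":-0.25,"y":0.06,"z":-1.25,"ax":0,"ay":0,"az":0,"gripper":3.5},
])

```text
t: 35.57
eef_pos: [0.5855, 0.0908, 0.0683]
tool_rot: [-0.011, 0.707, 0.011, 0.707]
ft_force: [-0.5, 0.7, -4.2]
opening: 0.0394
```

Run:
```python
from h import *
for i in range(2):
    w=camera("wrist");e,j=jaw();print(e,j,onp(w,[(325,356.5)],e[2]+.0116),onp(w,[(325,387)],e[2]+.0296),get_obs()["ft_force"])
cv2.imwrite("pics/w26.png",cv2.resize(w["color"][210:430,230:420,::-1],None,fx=2.7,fy=2.7))
k=topmask(w,(230,200,190,110),red,0);print(cv2.boundingRect(k));b=k[:,1].min();print(onp(w,[(326,b)],.04),onp(w,[(326,b)],.02))
```

```text
[0.5856068  0.09078295 0.06848583] 91.78404541143183 [[0.58538755 0.09243567 0.08008583]] [[0.5859368  0.09241438 0.09808583]] [ 0.83845523 -0.51519309 -3.9853016 ]
[0.58571857 0.09081447 0.06863106] 91.78639771120216 [[0.58557838 0.09245729 0.08023106]] [[0.58612779 0.09243536 0.09823106]] [-0.33842522 -0.52567229 -3.6469853 ]
(271, 247, 108, 62)
[[0.55564906 0.09200543 0.04      ]] [[0.56157773 0.09229157 0.02      ]]
```

View pics/w26.png

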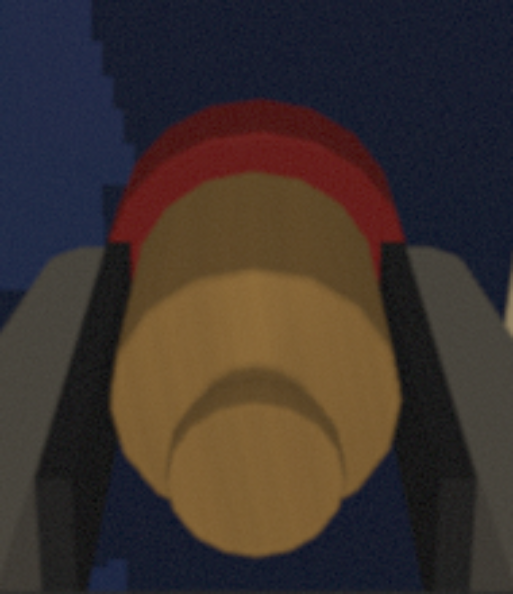

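Run:
```python
from h import *
w=camera("wrist");e,j=jaw();print(e)
print(onp(w,[(325,259.3)],.04)[0]+[.026,0,0],onp(w,[(325,273.7)],e[2]-.0264)[0]+[.02,0,0])
```

```text
[0.58579343 0.09078993 0.0687278 ]
[0.58747204 0.09177477 0.04      ] [0.58734713 0.09196119 0.0423278 ]
```

Relative centring is within 0.5 mm. Lower the last 2 mm.

>>> move_arm([
  {"x":0,"y":0,"z":-0.08,"ax":0,"ay":0,"az":0,"gripper":3.5},
  {"x":0,"y":0,"z":-0.14,"ax":0,"ay":0,"az":0,"gripper":3.5},
  {"x":0,"y":0,"z":-0.2,"ax":0,"ay":0,"az":0,"gripper":3.5},
  {"x":0,"y":0,"z":-0.24,"ax":0,"ay":0,"az":0,"gripper":3.5},
  {"x":0,"y":0,"z":-0.28,"ax":0,"ay":0,"az":0,"gripper":3.5},
])

```text
t: 36.13
eef_pos: [0.5858, 0.0908, 0.0664]
tool_rot: [-0.011, 0.707, 0.011, 0.707]
ft_force: [-2.9, -0.1, 9.5]
opening: 0.0395
```

>>> move_arm([
  {"x":0,"y":0,"z":-0.03,"ax":0,"ay":0,"az":0,"gripper":3.5},
  {"x":0,"y":0,"z":-0.05,"ax":0,"ay":0,"az":0,"gripper":3.5},
  {"x":0,"y":0,"z":-0.05,"ax":0,"ay":0,"az":0,"gripper":3.5},
])

```text
t: 36.38
eef_pos: [0.5858, 0.0908, 0.0664]
tool_rot: [-0.011, 0.707, 0.011, 0.707]
ft_force: [-4.3, -0.3, 9.0]
opening: 0.0393
```

>>> move_arm([
  {"x":0.02,"y":0,"z":0.08,"ax":0,"ay":0,"az":0,"gripper":3.5},
  {"x":0.02,"y":0,"z":0.08,"ax":0,"ay":0,"az":0,"gripper":6.5},
  {"x":0.02,"y":0,"z":0.08,"ax":0,"ay":0,"az":0,"gripper":6.5},
  {"x":0.02,"y":0,"z":0.08,"ax":0,"ay":0,"az":0,"gripper":6.5},
  {"x":0.02,"y":0,"z":0.08,"ax":0,"ay":0,"az":0,"gripper":6.5},
])

```text
t: 36.8
eef_pos: [0.5861, 0.0908, 0.0662]
tool_rot: [-0.011, 0.707, 0.011, 0.707]
ft_force: [-0.4, 0.1, -0.1]
opening: 0.0639
```

>>> move_arm([
  {"x":0,"y":0,"z":2,"ax":0,"ay":0,"az":0,"gripper":6.5},
  {"x":0,"y":0,"z":5,"ax":0,"ay":0,"az":0,"gripper":6.5},
  {"x":0,"y":0,"z":9,"ax":0,"ay":0,"az":0,"gripper":6.5},
  {"x":0,"y":0,"z":13,"ax":0,"ay":0,"az":0,"gripper":6.5},
  {"x":3,"y":-2,"z":15,"ax":0,"ay":0,"az":0,"gripper":6.5},
])

```text
t: 37.22
eef_pos: [0.6141, 0.0732, 0.2209]
tool_rot: [-0.011, 0.706, 0.012, 0.708]
ft_force: [2.9, 0.6, -0.8]
opening: 0.0656
```

>>> move_arm([
  {"x":3,"y":-2,"z":0,"ax":0,"ay":0,"az":0,"gripper":6.5},
  {"x":5,"y":-4,"z":0,"ax":0,"ay":0,"az":0,"gripper":6.5},
  {"x":5,"y":-5,"z":0,"ax":0,"ay":0,"az":0,"gripper":6.5},
  {"x":5,"y":-5,"z":0,"ax":0,"ay":0,"az":0,"gripper":6.5},
  {"x":5,"y":-5,"z":0,"ax":0,"ay":0,"az":0,"gripper":6.5},
])

```text
t: 37.63
eef_pos: [0.665, 0.0207, 0.2155]
tool_rot: [-0.01, 0.708, 0.011, 0.706]
ft_force: [0.4, -0.0, 0.4]
opening: 0.0653
```

Run:
```python
from h import *
w=camera("wrist");w=camera("wrist");cv2.imwrite("pics/w27.png",w["color"][:,:,::-1]);print(jaw(),get_obs()["t"])
s=camera("side");cv2.imwrite("pics/s27.png",s["color"][:,:,::-1]);c=camera("scene");crop(c,220,170,200,150,4,"c27.png")
```

```text
(array([0.66482731, 0.0215953 , 0.21579522]), np.float64(91.80337341354091)) 37.7333
```

View pics/w27.png

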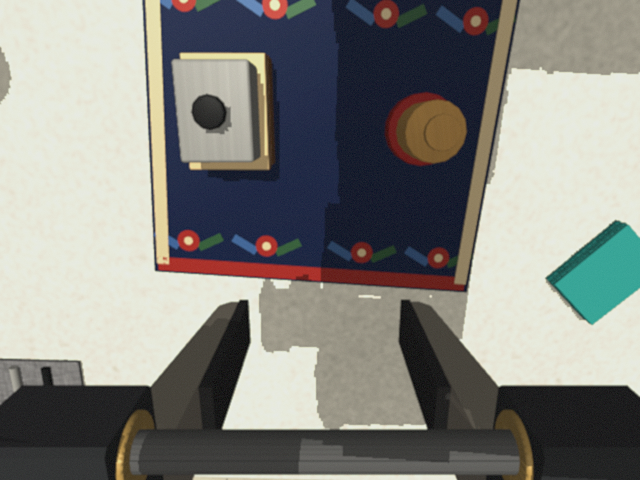

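View pics/s27.png

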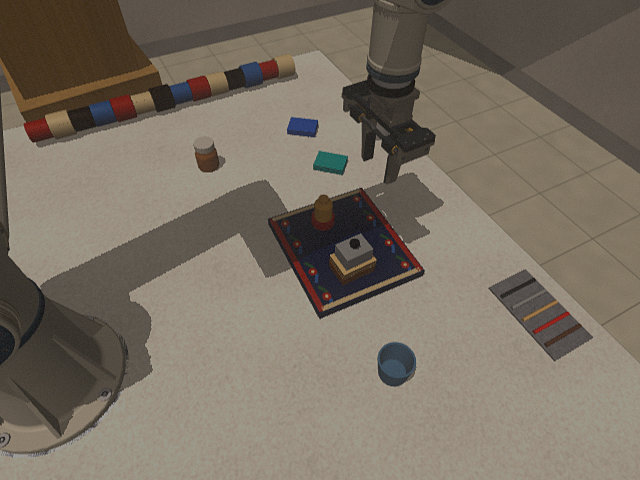

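View pics/c27.png

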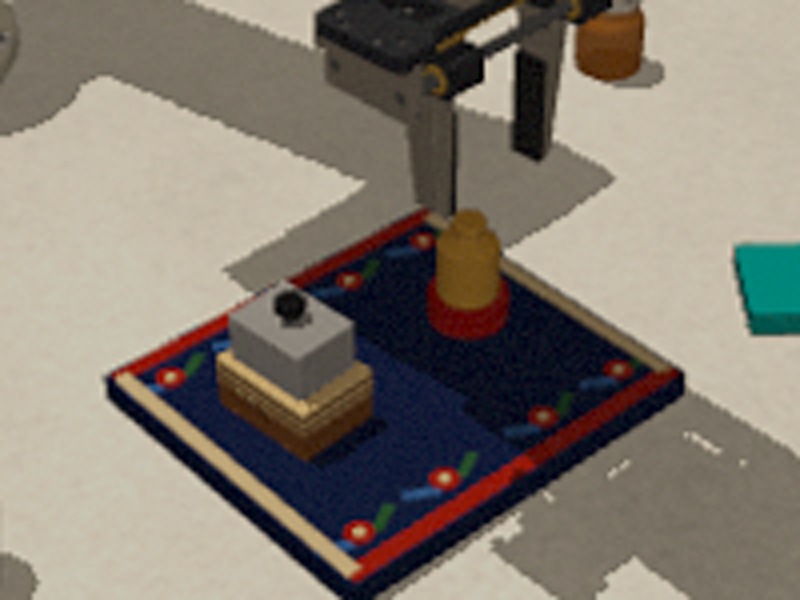

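Run:
```python
from h import *
w=camera("wrist")
cv2.imwrite("pics/x4.png",cv2.resize(w["color"][40:185,155:295,::-1],None,fx=4,fy=4))
for q,z in(([(172,62),(250,59),(258,160),(181,163)],.092),([(180,54),(265,53),(270,169),(190,170)],.058)):
    p=onp(w,q,z);print(p.mean(0).round(4),np.linalg.norm(p[1]-p[0]),np.linalg.norm(p[3]-p[0]))
print("knob",onp(w,[(209,112)],.104),"brass shoulder",onp(w,[(436,131)],.078),"brassknob",onp(w,[(445,132)],.096))
s=camera("side");print("side knob steel",onp(s,[(355,242)],.104))
```

```text
[ 0.5805 -0.0457  0.092 ] 0.04602522928920529 0.0585061681431563
[ 0.5808 -0.0464  0.058 ] 0.05595732380554696 0.07546518551215792
knob [[ 0.58035498 -0.04654428  0.104     ]] brass shoulder [[0.58707446 0.09309056 0.078     ]] brassknob [[0.58715601 0.09409349 0.096     ]]
side knob steel [[ 0.57960768 -0.05085262  0.104     ]]
```

View pics/x4.png

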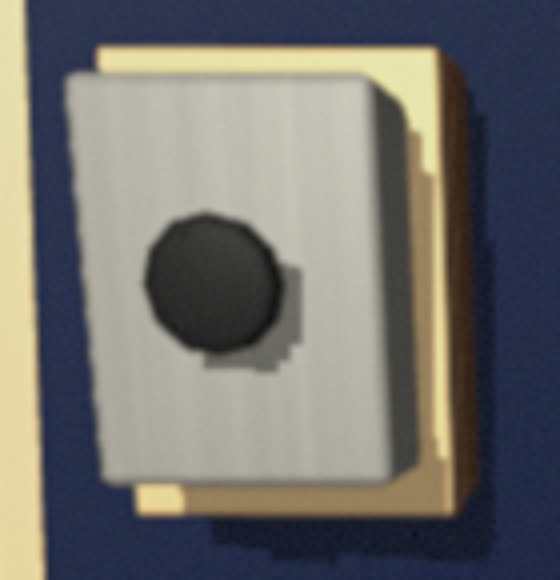

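All layers are centred to within about 1 mm and aligned, and the gripper is clear. Handing in.

Run:
```python
from workcell import *
print(close_job())
```

```text
the job is handed in; nothing more can be done
None
```

I pressed both repairs as asked and handed the job in at about 38 s of the 128 s allowed. `close_job()` gave no verdict.

- **Rectangular repair:** cork pad, then plywood board, then steel weight. The wrist camera put each layer within about 1–2 mm of the repair's centre. The cork and plywood lie along the repair's long side, within measuring error of its 1.8°, and the gripper set the steel down at the same angle.
- **Round repair:** rubber disc, then brass weight, each within about 1–2 mm of centre.
- **Lowering:** I set both weights down in steps of under 1 mm. The contact force when I released each was about 10 N. Neither weight touched the paint.
- **Bystanders:** in the last pictures the glue jar, the pigment cup and the blue and turquoise look-alikes stand where they were, and everything looks flat with the gripper clear. I checked this by eye and did not measure it.

**Readings that disagreed:**
- **Side camera:** it put the steel knob about 4 mm off in y from the wrist camera. The fixed cameras had already differed from each other by about 4 mm, so I trusted the wrist camera.
- **Steel, first reading:** one early wrist reading of the steel was 5–6 mm off because I picked the wrong edge. A closer crop settled it at within 1 mm of the plywood.
- **Brass knob:** it read 1.0–1.5 mm off the disc centre in y, though the weight's shoulder read under 1 mm off.

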